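# Rebuild the leaning ring mast and fold its keeper shut

## Robot

A 7-joint arm with a two-finger parallel gripper is mounted at the origin on the work surface. World frame = base frame: x ahead of the robot, y to its left, z up, the work surface at z = 0. Lengths are in m, angles in rad, forces in N, time in s.
With the tool pointing down it reaches from about 0.4 to 0.875 m from the base axis. Payload 6.5 kg.
Tool frame: the origin (TCP) lies at the very end of the fingers, on their centre line; the grasp point (between the pads) lies 19 mm behind it (manip.grip_depth is the distance from the TCP to the grasp point, in m); z points along the fingers, y is the line along which they close (so a half turn about z gives the same grasp; the last joint's range is limited). The gripper opens to 85 mm and grips with 20 to 120 N. Pads are 22 mm wide; open, the fingers measure 114 mm over their backs; the gripper's body (76 mm by 85 mm) begins 54 mm behind the grasp point. The pads swing forward as they close: fully open they stand 13 mm farther back than shut.
Start: joints at [1.189, 0.536, -0.004, 1.538, 0.003, 1.067, -0.071], TCP at [0.202, -0.618, 0.231] pointing down, gripper open.
Joint ranges: [-2.7, 2.7], [-0.37, 2.16], [-1.27, 1.26], [0.24, 2.4], [-1.31, 4.45], [0.19, 1.91], [-2.76, 2.76]. Speed limits (rad/s): [2.39, 2.39, 3.14, 3.14, 3.14, 3.14, 3.14].

## Interface

Orientations are given as [roll, pitch, yaw] about the fixed x, y, z axes, in that order (R = Rz(yaw) Ry(pitch) Rx(roll)).
In Python, from rig import manip, cams gives the robot as it stands.
- The arm moves only by the tool play_rows, never from a script. Its argument "deltas" is a list of rows, each a list of 7 numbers: the shift along the tool's x, y, z as a fraction of full scale, then the turn, a rotation vector about the tool's x, y, z as a fraction of full scale, then the closure, from -1 (fully open) to 1 (shut). In form: [[x, y, z, wx, wy, wz, gripper], ...]. A call has 1 to 8 rows; each row is the pose to reach, as a shift and turn from the pose commanded when the call began, along the tool's axes at that moment, turning the shorter way round; what a row does not reach only later rows make up. Full scale, the value 1, is 0.3 m for a shift and pi rad for a turn. A row lasts 1/10 s, in which the tool goes at most 50 mm and 8.59 degrees, less where a joint would pass 70% of its speed; a pose out of reach is approached as far as the arm can. A call with a number of a shift or a turn outside -1 to 1 is refused whole. A call with a gripper value outside its range is refused whole. The fingers move at their own pace and stop on an object; "grip_force" is the grip in N (left out, the last holds). Time passes only in rows, so rows that repeat a pose let the fingers close. It gives the time, the measured TCP pose, the force, the opening and the grip force at its end, in the units of the state.
- manip.get_obs(): the state, without advancing time (a new reading comes with each control period).
- cams.snapshot(name): name is "scene" or "top" or "wrist"; returns a dict with "frame" (480x640x3 uint8, blue, green, red), "K" (3x3 intrinsics, pixels), "camera_from_world" (4x4, takes a point from world to camera coordinates). Camera axes: x right, y down, z forward; pixel columns grow to the right and rows downward; lengths in m; the calibration is good to about 2 mm. A picture is of the moment at which its call begins. There is no depth.
- manip.hand_in(): hands the job in; it is judged then, once.
Trained networks look in a picture, given as the dict that the camera call returned (one of the last four; its "shot" number tells which), for a name from the list of things; names that differ only in an ending like _2 or _b are one class to them, and where a whole thing is asked for, a point or a joint stands for the part that bears it (a point fixed in the world has none). Each returns a list of dicts, best first, with "score" (0 to 1); they miss things now and then, are a little off and sometimes report something else, mostly with a low value. They report only what shows in the picture. A call takes as long as a camera call.
- cams.boxes_of(picture, label): "extent" ([left, top, width, height] in pixels, round what is visible of it).
- cams.cut_out(picture, label): "region" (480x640 bool, what is visible of it) and "extent" ([left, top, width, height] in pixels, round what is visible of it).
- cams.tip_of(picture, label): "at" ([column, row] in pixels: a listed point, or the origin of a listed thing).
The state is a dict: "t": time; "joint_pos": joint angles; "joint_vel": joint speeds; "joint_torque": joint torques, N m; "tool_pos": TCP position; "eef_rot": TCP orientation; "force": force on the tool from outside, world axes, zero at the start; "moment": the same for the moment, N m; "opening": finger opening in m; "gripper_force": force on a finger pad.
Only numpy, scipy, OpenCV 4.12 (cv2) and the standard library are available. Lean on these libraries where they do the work, as an engineer would, in place of code of your own. Each camera call takes 0.05 s, during which the arm holds its last target. There are 200 camera calls.

## Task

Put the three loose rings back on the leaning mast of the red wooden toy, largest first: the wooden ring, then the lilac one, then the steel one, guiding each of them along the mast until it sits fully home and not letting it drop down. Then fold the blue hinged keeper with the yellow knob all the way over the top of the mast. Leave the other toys (car, peg doll, arch block, marble) where they are.

Things in the scene. Friction and masses are not known exactly. Their poses are not given: they have to be found in the camera images.
- mast: chrome post, 17 mm diameter, leaning 32 degrees from vertical towards the base's front (roughly to the robot). Origin: on its axis at its foot, in the seat face (top of a pale disc 42 mm in diameter, square to the post), 62 mm above the shelf top. z: up along the post; x: up the slope, away from the side it leans to; y: level, across. It ends at z = 52 mm, tapering from z = 40 mm to 9 mm diameter.
- base: fixed red wooden base that carries the mast. Origin: on the shelf top straight below the mast's origin; x away from the side the mast leans to. Flat plinth 165 by 112 by 18 mm; on it a sloping board 74 mm wide, its face 10 mm below the seat face, from mast x = -44 to 74 mm. Two pale uprights at mast x = 49 to 63, y within 14, rise to mast z = 67 mm and carry the keeper.
- ring_large: a flat round ring (a plain cylinder with a round hole right through it), pale wood, the largest, outer diameter 64 mm, hole diameter 23 mm, 15 mm thick, lying flat on the shelf top. Origin: centre of its underside; z: its axis, up as it lies. It goes on first, its underside then on the seat (mast z = 0).
- ring_middle: a flat round ring (a plain cylinder with a round hole right through it), lilac hard silicone, outer diameter 56 mm, hole diameter 23 mm, 15 mm thick, lying flat on the shelf top. Origin: centre of its underside; z: its axis, up as it lies. It goes on second, its underside then at mast z = 15 mm.
- ring_small: a flat round ring (a plain cylinder with a round hole right through it), stainless steel, the smallest, outer diameter 48 mm, hole diameter 23 mm, 15 mm thick, lying flat on the shelf top. Origin: centre of its underside; z: its axis, up as it lies. It goes on third, its underside then at mast z = 30 mm.
- keeper (a joint): hinge of the keeper, a blue bar 14 mm wide, 8 mm thick, with a yellow ball knob (20 mm) at its end. 0: shut, the bar lying over the top of the post, square to it, pointing along mast -x. Grows as the bar swings up and away about mast +y (1.57: parallel to the post); stop at 2.3. Starts open, 1.85 to 2.2, and stays where it is left (under 1 N at the knob).
- keeper_hinge (a point): the keeper's hinge axis (parallel to mast y), in the middle of the bar's width and thickness, at x = 56, y = 0, z = 60 mm in the mast's frame.
- keeper_knob (a point): centre of the yellow ball knob, 74 mm from the hinge axis along the bar.
- toy_car: green toy car 70 by 42 by 38 mm high, loose, to be left alone. Origin: centre of its underside.
- peg_doll: orange wooden peg doll, 28 mm in diameter, 52 mm high, loose, to be left alone. Origin: centre of its underside.
- arch_block: yellow wooden arch 30 by 70 by 48 mm high, loose, to be left alone. Origin: centre of its underside.
- amber_marble: amber glass marble, 22 mm in diameter, in a small white dish, to be left alone.

How it is judged:
On the way, in this order (a step that is already met when the one before it is completed fails the run):
1. the large wooden ring is let go, fully home on the mast (z of ring_large in the frame of mast between -0.003 and 0.003 m and x of ring_large in the frame of mast between -0.006 and 0.006 m and y of ring_large in the frame of mast between -0.006 and 0.006 m and angle between the z axis of ring_large and the z axis of mast, either way round below 0.12 rad and contact force between ring_large and the fingers below 0.3 N), for 0.2 s.
2. the middle lilac ring is let go, fully home on the mast (z of ring_middle in the frame of mast between 0.012 and 0.018 m and x of ring_middle in the frame of mast between -0.006 and 0.006 m and y of ring_middle in the frame of mast between -0.006 and 0.006 m and angle between the z axis of ring_middle and the z axis of mast, either way round below 0.12 rad and contact force between ring_middle and the fingers below 0.3 N), for 0.2 s.
3. the small steel ring is let go, fully home on the mast (z of ring_small in the frame of mast between 0.027 and 0.033 m and x of ring_small in the frame of mast between -0.006 and 0.006 m and y of ring_small in the frame of mast between -0.006 and 0.006 m and angle between the z axis of ring_small and the z axis of mast, either way round below 0.12 rad and contact force between ring_small and the fingers below 0.3 N), for 0.2 s.
4. the keeper is folded shut over the mast (value of joint keeper below 0.15 rad), for 0.2 s.
At the end, for the whole second after the job is handed in: All three rings are released and at rest on the mast in the order large, middle, small from the foot, each within 3 mm of fully home along the mast (undersides at 0, 15 and 30 mm), within 6 mm of its axis in x and y and within 0.12 rad of square to it, and the keeper is within 0.15 rad of shut (all of step 1 and all of step 2 and all of step 3 and linear speed of each of ring_large, ring_middle, ring_small below 0.02 m/s and value of joint keeper below 0.15 rad); the robot touches nothing.
It fails at once if a ring drops: it moves faster than 0.45 m/s while no finger touches it ((contact force between ring_large and the fingers below 0.01 N and linear speed of ring_large above 0.45 m/s) or (contact force between ring_middle and the fingers below 0.01 N and linear speed of ring_middle above 0.45 m/s) or (contact force between ring_small and the fingers below 0.01 N and linear speed of ring_small above 0.45 m/s)).
It fails at once if the toy car is moved by more than 30 mm (distance of toy_car from where it was at the start of the episode above 0.03 m).
It fails at once if the peg doll is moved by more than 30 mm (distance of peg_doll from where it was at the start of the episode above 0.03 m).
It fails at once if the arch block is moved by more than 30 mm (distance of arch_block from where it was at the start of the episode above 0.03 m).
It fails at once if the marble is moved by more than 30 mm (distance of amber_marble from where it was at the start of the episode above 0.03 m).
It also fails if it takes over 72 s, if anything falls off the work surface, if the arm or the gripper's body presses on something with over 40 N, if the wrist force passes 120 N, or if a joint passes its speed limit or range.

## Working session

There is one attempt and no reset: what is moved stays moved. The work goes in short steps, Python scripts to look and compute and a tool call to move; the robot and the scene stay as the last step left them, time stands still between calls to the robot, and variables do not carry over. Pictures are saved under pics/ and viewed, at most 10 in all, crops included, and the job is handed in when it is done.

Besides the shell and the picture viewer there is one more tool, called in YAML: its name, and indented under it one key for each argument. play_rows: Moves the arm, as the interface text tells. Shift numbers are shares of 0.3 m and turn numbers shares of pi rad, none past 1 either way. Its arguments: {"type":"object","properties":{"deltas":{"type":"array"},"grip_force":{"type":"number"}},"required":["deltas"]}

```bash
ls; mkdir -p pics
python3 - <<'E'
from rig import manip, cams
import cv2,numpy as np
o=manip.get_obs(); print({k:np.round(v,3) for k,v in o.items()}, manip.grip_depth)
ims=[]
for n in ["scene","top"]:
    p=cams.snapshot(n); ims.append(p["frame"].copy())
    print(n,np.round(p["K"],1).tolist(),np.round(p["camera_from_world"],3).tolist())
    for l in ["mast","base","ring_large","ring_middle","ring_small","keeper_hinge","keeper_knob","toy_car","peg_doll","arch_block","amber_marble"]:
        print(l,[(np.round(d["at"],1).tolist(),round(d["score"],2)) for d in cams.tip_of(p,l)[:2]])
    cv2.imwrite(f"pics/{n}0.png",p["frame"])
E
```

```text
pics
{'t': np.float64(0.0), 'joint_pos': array([ 1.189,  0.537, -0.004,  1.539,  0.003,  1.067, -0.071]), 'joint_vel': array([-0.002, -0.001, -0.   ,  0.   ,  0.001, -0.001, -0.001]), 'joint_torque': array([-0.0000e+00, -5.8340e+01,  1.0490e+00, -2.5909e+01,  1.2000e-02,
        1.0000e-02, -0.0000e+00]), 'tool_pos': array([ 0.202, -0.617,  0.23 ]), 'eef_rot': array([-3.14 ,  0.   ,  0.316]), 'force': array([ 0.269, -0.146,  0.859]), 'moment': array([-0.008,  0.039, -0.017]), 'gripper_force': np.float64(0.0), 'opening': np.float64(0.085)} 0.0187
scene [[568.9, 0.0, 308.3], [0.0, 568.9, 242.9], [0.0, 0.0, 1.0]] [[-0.049, 0.999, 0.014, -0.041], [0.793, 0.047, -0.608, -0.335], [-0.608, -0.019, -0.794, 1.404], [0.0, 0.0, 0.0, 1.0]]
mast [([354.6, 295.1], 0.98), ([210.9, 218.4], 0.39)]
base [([353.1, 312.6], 0.56)]
ring_large [([147.0, 333.8], 0.78)]
ring_middle [([231.8, 267.4], 0.69)]
ring_small [([141.8, 245.8], 0.6), ([209.3, 218.5], 0.34)]
keeper_hinge [([355.7, 278.7], 0.93)]
keeper_knob [([365.1, 247.5], 0.6)]
toy_car [([210.7, 219.0], 0.86)]
peg_doll [([236.8, 340.4], 0.57)]
arch_block [([450.5, 242.1], 0.73), ([364.1, 249.7], 0.67)]
amber_marble [([469.4, 329.2], 0.45)]
top [[521.9, 0.0, 313.2], [0.0, 521.9, 232.8], [0.0, 0.0, 1.0]] [[-0.025, -1.0, -0.012, 0.073], [-0.981, 0.027, -0.191, 0.529], [0.191, 0.007, -0.982, 1.028], [0.0, 0.0, 0.0, 1.0]]
mast [([269.8, 209.4], 0.83)]
base [([272.3, 217.0], 0.76)]
ring_large [([437.3, 186.4], 0.7)]
ring_middle [([259.8, 187.6], 0.67), ([377.1, 253.0], 0.6)]
ring_small [([467.1, 275.3], 0.56)]
keeper_hinge [([264.2, 193.2], 0.44)]
keeper_knob [([260.6, 188.1], 0.48), ([271.0, 212.2], 0.28)]
toy_car [([408.9, 313.8], 0.66), ([260.3, 188.9], 0.56)]
peg_doll [([365.7, 182.7], 0.49)]
arch_block [([178.5, 295.8], 0.71)]
amber_marble [([177.7, 206.9], 0.67), ([259.6, 191.0], 0.31)]
```

View pics/scene0.png

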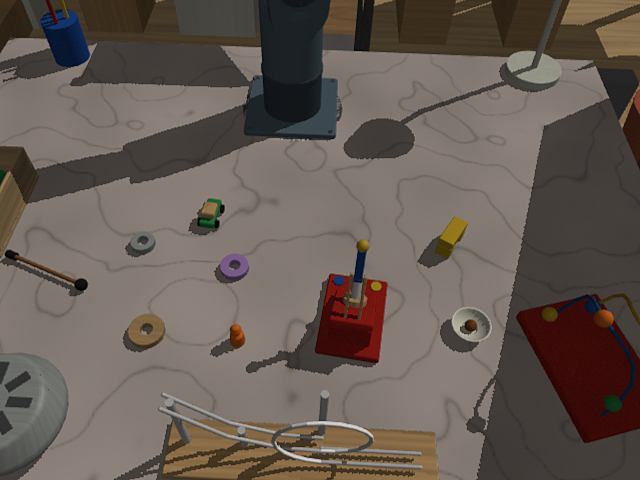

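View pics/top0.png

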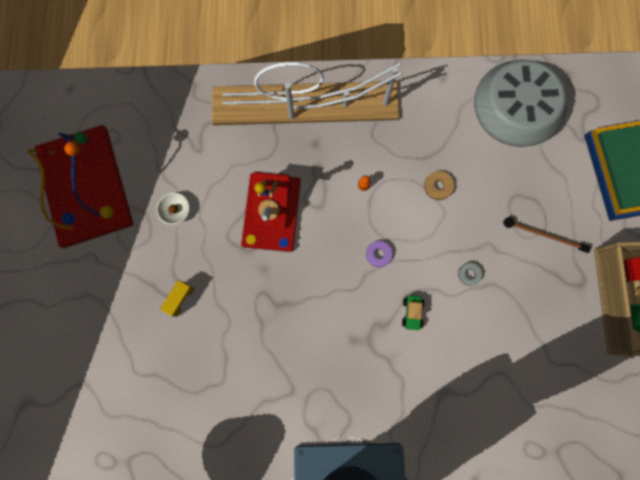

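The scene view shows the wooden ring at (147,331), lilac at (234,267), steel at (142,242), and the red base at (352,317). Its mast leans towards the robot and the keeper stands open, with the knob at (363,245). The top view agrees: rings at (440,184), (379,253) and (471,273), base at (271,211).

```bash
cat > h.py <<'E'
import numpy as np, cv2
from scipy.optimize import least_squares
from scipy.spatial.transform import Rotation as R
from rig import manip, cams
def proj(p,X):
    c=np.atleast_2d(X)@p["camera_from_world"][:3,:3].T+p["camera_from_world"][:3,3]
    c=c@p["K"].T; return c[:,:2]/c[:,2:]
def tri(ps,uvs):
    f=lambda X:np.concatenate([proj(p,X)[0]-u for p,u in zip(ps,uvs)])
    r=least_squares(f,[0.45,-.05,.03],loss='soft_l1'); return r.x,np.abs(r.fun).max()
def mastframe(x,y,yaw):  # mast x horizontally along yaw
    o=np.array([x,y,.062]); l=np.deg2rad(32)
    M=R.from_euler('z',yaw).as_matrix()@R.from_euler('y',-l).as_matrix(); return o,M
def ringhull(p,x,y,d,z0=0,t=.015):
    a=np.linspace(0,2*np.pi,60); c=np.c_[x+d/2*np.cos(a),y+d/2*np.sin(a)]
    X=np.r_[np.c_[c,0*a+z0],np.c_[c,0*a+z0+t]]
    return cv2.convexHull(proj(p,X).astype(np.float32))[:,0]
def ringfit(ps,ms,d,x0):
    # extents+centroid of filled silhouette against the model
    def feat(h): 
        m=cv2.moments(h.astype(np.float32).reshape(-1,1,2)); return np.array([m['m10']/m['m00'],m['m01']/m['m00']])
    tg=[]
    for m in ms:
        pts=np.argwhere(m)[:,::-1].astype(np.float32); tg.append(feat(cv2.convexHull(pts)[:,0]))
    f=lambda q:np.concatenate([feat(ringhull(p,q[0],q[1],d))-t for p,t in zip(ps,tg)])
    r=least_squares(f,x0); return r.x,r.fun
D={"ring_large":.064,"ring_middle":.056,"ring_small":.048}
def turn(M): return R.from_matrix(M).as_rotvec()
E
cat > a.py <<'E'
from h import *
ps=[cams.snapshot("scene"),cams.snapshot("top")]
for l in D:
    t,e=tri(ps,[cams.tip_of(p,l)[0]["at"] for p in ps]) if l!="ring_middle" else (np.array([.43,-.13,0]),0)
    ms=[]
    for p in ps:
        best=None
        for c in cams.cut_out(p,l):
            a=c["extent"]; ctr=np.array([a[0]+a[2]/2,a[1]+a[3]/2])
            print(l,np.round(a),round(c["score"],2))
            if best is None or c["score"]>best["score"]: best=c
        ms.append(best["region"])
    for i in (0,1): print(l,np.round(t,3), *[np.round(v,4) for v in ringfit(ps[i:i+1],ms[i:i+1],D[l],t[:2])])
    print(l,*[np.round(v,4) for v in ringfit(ps,ms,D[l],t[:2])])
for l in ["mast","keeper_hinge","keeper_knob","base","peg_doll","toy_car","arch_block","amber_marble"]:
    r=[cams.tip_of(p,l) for p in ps]
    if all(r): print(l,[np.round(v,4) for v in tri(ps,[x[0]["at"] for x in r])])
E
python3 a.py
```

```text
ring_large [128. 312.  37.  35.] 0.9
ring_large [425. 172.  30.  26.] 0.81
ring_large [ 0.636 -0.219  0.002] [ 0.6372 -0.2161] [0. 0.]
ring_large [ 0.636 -0.219  0.002] [ 0.6386 -0.2182] [-0.  0.]
ring_large [ 0.6378 -0.2168] [-0.4561  0.2668 -0.6049  0.3484]
ring_middle [220. 253.  33.  24.] 0.67
ring_middle [366. 240.  28.  27.] 0.67
ring_middle [ 0.43 -0.13  0.  ] [ 0.4882 -0.0784] [-0. -0.]
ring_middle [ 0.43 -0.13  0.  ] [ 0.4907 -0.0791] [-0.  0.]
ring_middle [ 0.4896 -0.0787] [-0.2533  0.6043 -0.1851  0.5121]Traceback (most recent call last):
  File "a.py", line 4, in <module>
    t,e=tri(ps,[cams.tip_of(p,l)[0]["at"] for p in ps]) if l!="ring_middle" else (np.array([.43,-.13,0]),0)
                ~~~~~~~~~~~~~~~~^^^
IndexError: list index out of range
```

```bash
sed -i 's/^    t,e=tri.*/    t=np.array([.5,-.15,0])/' a.py; python3 a.py | grep -v '\] 0\.'
cat > b.py <<'E'
from h import *
ims=[]
for n,c in (("scene",(355,300)),("top",(270,205))):
    p=cams.snapshot(n); f=p["frame"][c[1]-65:c[1]+65,c[0]-65:c[0]+65]; ims.append(cv2.resize(f,(400,400),interpolation=2))
cv2.imwrite("pics/base.png",np.hstack(ims))
E
python3 b.py
```

```text
ring_large [ 0.5  -0.15  0.  ] [ 0.6378 -0.2159] [ 0. -0.]
ring_large [ 0.5  -0.15  0.  ] [ 0.6391 -0.2176] [ 0. -0.]
ring_large [ 0.6382 -0.2165] [-0.4054  0.2092 -0.4868  0.4146]
ring_middle [ 0.5  -0.15  0.  ] [ 0.4907 -0.0778] [-0. -0.]
ring_middle [ 0.5  -0.15  0.  ] [ 0.4903 -0.0803] [-0.  0.]
ring_middle [ 0.4904 -0.0789] [-0.5529 -0.1533 -0.6611 -0.0331]
ring_small [ 0.5  -0.15  0.  ] [ 0.4427 -0.2673] [-0. -0.]
ring_small [ 0.5  -0.15  0.  ] [ 0.4906 -0.0799] [ 0. -0.]
ring_small [ 0.4896 -0.1801] [39.1661 21.2806 47.0449 -0.768 ]
mast [array([0.5821, 0.1498, 0.0643]), np.float64(1.4104)]
keeper_hinge [array([0.593 , 0.1507, 0.1402]), np.float64(1.2626)]
keeper_knob [array([ 0.3751,  0.1684, -0.0742]), np.float64(142.516)]
base [array([ 0.5821,  0.1529, -0.0037]), np.float64(0.8261)]
peg_doll [array([ 0.6009, -0.0598, -0.083 ]), np.float64(92.4861)]
toy_car [array([ 3.619e-01, -1.423e-01, -2.000e-04]), np.float64(0.7271)]
amber_marble [array([0.6012, 0.3563, 0.0022]), np.float64(1.0252)]
```

View pics/base.png

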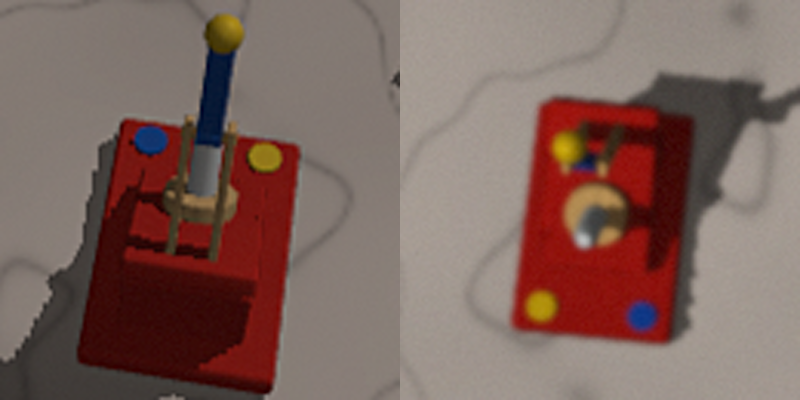

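```bash
cat >> h.py <<'E'
def down(yaw): return R.from_euler('xyz',[np.pi,0,yaw])
def delta(pos,Rt):
    o=manip.get_obs(); R0=R.from_euler('xyz',o["eef_rot"]); Rt=Rt if isinstance(Rt,R) else R.from_matrix(Rt)
    s=R0.inv().apply(np.array(pos)-o["tool_pos"])/.3; w=(R0.inv()*Rt).as_rotvec()/np.pi
    print("from",np.round(o["tool_pos"],4),"delta",np.round(s,4).tolist(),np.round(w,4).tolist(),"mm",round(np.linalg.norm(s)*300),"deg",round(np.linalg.norm(w)*180,1))
E
python3 -c "
from h import *
delta([.5,-.2,.30],down(-.13))"
```

```text
from [ 0.2019 -0.6179  0.2313] delta [1.3772, -1.0153, -0.229] [0.0, 0.0, 0.1419] mm 518 deg 25.5
```

play_rows:
  deltas:
    - [0.9,-0.66,-0.2,0,0,0.142,-1]
    - [0.9,-0.66,-0.2,0,0,0.142,-1]
    - [0.9,-0.66,-0.2,0,0,0.142,-1]
    - [0.9,-0.66,-0.2,0,0,0.142,-1]
    - [0.9,-0.66,-0.2,0,0,0.142,-1]
    - [0.9,-0.66,-0.2,0,0,0.142,-1]
    - [0.9,-0.66,-0.2,0,0,0.142,-1]
    - [0.9,-0.66,-0.2,0,0,0.142,-1]

```text
t: 3.8
tool_pos: [0.4019, -0.3403, 0.2926]
eef_rot: [-3.14, -0.004, -0.12]
force: [0.6, -0.1, -0.0]
opening: 0.0852
gripper_force: 0.0
```

```bash
python3 -c "
from h import *
delta([.5,-.2,.30],down(-.13)); delta([.6,-.2,.30],down(-.13))"
```

```text
from [ 0.4019 -0.3403  0.2926] delta [0.2687, -0.5037, -0.0229] [-0.0005, -0.0012, 0.0031] mm 171 deg 0.6
from [ 0.4019 -0.3403  0.2926] delta [0.5997, -0.5437, -0.0216] [-0.0005, -0.0012, 0.0031] mm 243 deg 0.6
```

play_rows:
  deltas:
    - [0.5,-0.53,-0.02,0,0,0.003,-1]
    - [0.5,-0.53,-0.02,0,0,0.003,-1]
    - [0.5,-0.53,-0.02,0,0,0.003,-1]
    - [0.5,-0.53,-0.02,0,0,0.003,-1]
    - [0.5,-0.53,-0.02,0,0,0.003,-1]
    - [0.5,-0.53,-0.02,0,0,0.003,-1]

```text
t: 4.4
tool_pos: [0.5684, -0.2049, 0.2968]
eef_rot: [-3.14, -0.0, -0.135]
force: [0.1, -0.7, -0.2]
opening: 0.0854
gripper_force: 0.0
```

```bash
cat > w.py <<'E'
from h import *
import sys
p=cams.snapshot("wrist"); cv2.imwrite(f"pics/{sys.argv[1]}.png",p["frame"])
C=p["camera_from_world"]; cp=-C[:3,:3].T@C[:3,3]
print("tcp",np.round(manip.get_obs()["tool_pos"],4),"cam",np.round(cp,3),np.round(C[2,:3],2),"f",p["K"][0,0])
for l in sys.argv[2:]:
    for c in cams.cut_out(p,l)[:2]:
        a=c["extent"]; q,_=ringfit([p],[c["region"]],D[l],[.5,-.2]); print(l,np.round(a),round(c["score"],2),np.round(q,4))
E
python3 w.py w1 ring_large ring_middle ring_small
```

```text
tcp [ 0.5666 -0.2075  0.2968] cam [ 0.649 -0.216  0.439] [-0.31  0.04 -0.95] f 331.4015680582901
ring_large [295. 119.  54.  52.] 0.86 [ 0.6393 -0.2178]
ring_middle [214. 248.  42.  41.] 0.88 [ 0.4923 -0.0799]
ring_small [356. 267.  36.  35.] 0.68 [ 0.4441 -0.2692]
```

View pics/w1.png

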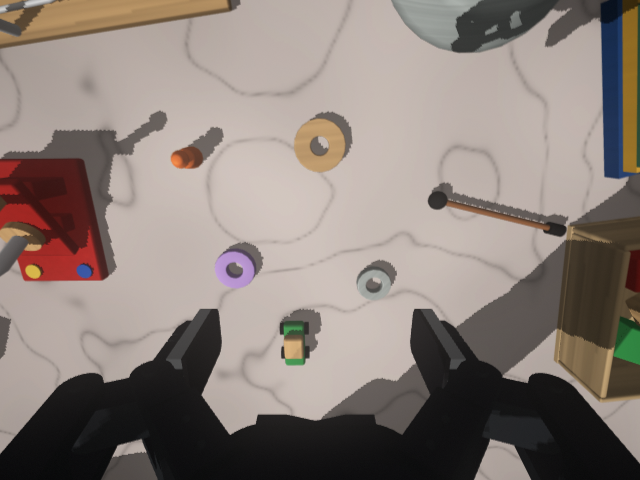

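```bash
python3 -c "
from h import *
delta([.57,.085,.32],down(-.13))"
```

```text
from [ 0.565  -0.2099  0.2972] delta [-0.1234, -0.9754, -0.0772] [0.0004, 0.0003, -0.0041] mm 296 deg 0.7
```

play_rows:
  deltas:
    - [-0.12,-0.97,-0.08,0,0,0,-1]
    - [-0.12,-0.97,-0.08,0,0,0,-1]
    - [-0.12,-0.97,-0.08,0,0,0,-1]
    - [-0.12,-0.97,-0.08,0,0,0,-1]
    - [-0.12,-0.97,-0.08,0,0,0,-1]
    - [-0.12,-0.97,-0.08,0,0,0,-1]
    - [-0.12,-0.97,-0.08,0,0,0,-1]
    - [-0.12,-0.97,-0.08,0,0,0,-1]

```text
t: 5.4
tool_pos: [0.571, 0.0847, 0.3214]
eef_rot: [3.141, -0.0, -0.14]
force: [0.0, -0.9, -0.4]
opening: 0.0856
gripper_force: 0.0
```

Run:
```python
from h import *
p=cams.snapshot("wrist"); cv2.imwrite("pics/w2.png",p["frame"])
s=cams.snapshot("scene"); t=cams.snapshot("top")
import pickle; pickle.dump([{k:q[k] for k in("frame","K","camera_from_world")} for q in(p,s,t)],open("base.pkl","wb"))
print(np.round(manip.get_obs()["tool_pos"],4))
for n,q in(("w",p),("s",s),("t",t)):
    for l in ["mast","keeper_hinge","keeper_knob","base"]:
        print(n,l,[(np.round(d["at"],1).tolist(),round(d["score"],2)) for d in cams.tip_of(q,l)[:2]])
cv2.imwrite("pics/w2c.png",np.hstack([p["frame"]]))
```

```text
[0.5713 0.0826 0.3211]
w mast [([261.6, 208.1], 0.56)]
w keeper_hinge [([247.2, 202.8], 0.81)]
w keeper_knob [([232.8, 238.1], 0.9)]
w base [([267.8, 195.0], 0.67)]
s mast [([355.6, 296.6], 0.82)]
s keeper_hinge [([356.4, 278.6], 0.97)]
s keeper_knob [([364.2, 250.4], 0.82)]
s base [([354.5, 314.1], 0.69)]
t mast [([266.2, 210.1], 0.89), ([265.1, 191.0], 0.5)]
t keeper_hinge [([264.1, 193.9], 0.69)]
t keeper_knob [([258.8, 191.5], 0.63)]
t base [([273.9, 212.3], 0.86)]
```

View pics/w2.png

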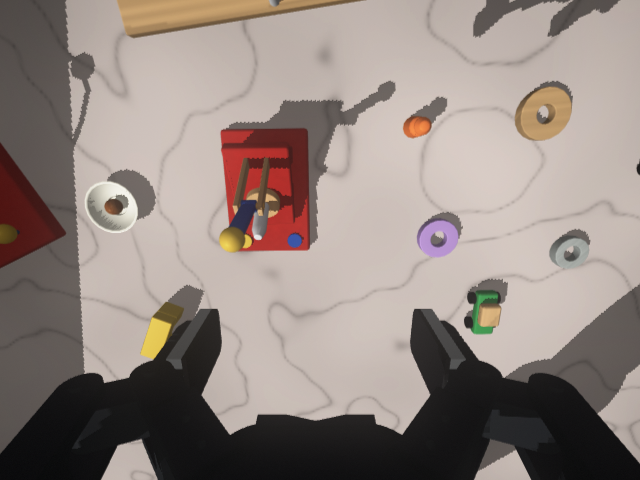

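```bash
cat > bf.py <<'E'
from h import *
import pickle
from scipy.optimize import minimize
P=pickle.load(open("base.pkl","rb"))
pts=[{"m":(261.6,208.1),"h":(247.2,202.8),"k":(232.8,238.1),"t":(259,236)},
     {"m":(355.2,296),"h":(356.2,278.6),"k":(363.3,246)},{"m":(268,209.7),"h":(264.1,193.6),"k":(259.7,188.3)}]
hulls=[]
for p,s in zip(P,[(265,190),(352,317),(272,211)]):
    hsv=cv2.cvtColor(p["frame"],cv2.COLOR_BGR2HSV)
    m=(((hsv[...,0]<7)|(hsv[...,0]>173))&(hsv[...,1]>150)&(hsv[...,2]>40)).astype(np.uint8)
    n,L,st,ce=cv2.connectedComponentsWithStats(m)
    i=max((i for i in range(1,n) if np.hypot(*(ce[i]-s))<35),key=lambda i:st[i,4])
    h=cv2.convexHull(np.argwhere(L==i)[:,::-1].astype(np.int32)); hulls.append(h)
    print(cv2.approxPolyDP(h,3,True)[:,0].tolist())
S=4
def box(q,p):
    c=[[q[4]+a*.0825,b*.056,z] for a in(-1,1) for b in(-1,1) for z in(0,.018)]
    X=R.from_euler('z',q[2]).apply(c)+[q[0],q[1],0]; return cv2.convexHull(proj(p,X).astype(np.float32))
def fillS(h):
    m=np.zeros((480*S,640*S),np.uint8); cv2.fillConvexPoly(m,np.round((h+.5)*S).astype(np.int32),1); return m
RM=[fillS(h.astype(np.float32)) for h in hulls]
def mp(q):
    o,M=mastframe(*q[:3]); H=np.array([.056,0,.06]); a=q[3]
    return {"m":o,"t":o+M@[0,0,.052],"h":o+M@H,"k":o+M@(H+.074*np.array([-np.cos(a),0,np.sin(a)]))}
def cost(q,v=(0,1,2),full=False):
    J=[];r=[]
    X=mp(q)
    for i in v:
        A=fillS(box(q,P[i])); J.append((A&RM[i]).sum()/(A|RM[i]).sum())
        r+=[np.linalg.norm(proj(P[i],X[k])[0]-u) for k,u in pts[i].items()]
    r=np.array(r)
    return (J,np.round(r,1)) if full else 100*sum(1-j for j in J)+ .5*np.sum(np.sqrt(1+r**2)-1)
for v in((0,1,2),(0,),(1,2)):
    best=min((minimize(cost,[.582,.15,y,2.0,0.],args=(v,),method="Nelder-Mead",options=dict(initial_simplex=np.array([.582,.15,y,2,0])+np.vstack([np.zeros(5),np.diag([.01,.01,.1,.1,.01])]),maxiter=150)) for y in(-.12,)),key=lambda r:r.fun)
    print(v,np.round(best.x,4),best.fun,cost(best.x,v,True))
E
time python3 bf.py
```

```text
[[306, 249], [240, 250], [229, 222], [222, 130], [306, 131]]
[[385, 282], [377, 361], [316, 352], [329, 275]]
[[285, 250], [242, 245], [250, 177], [255, 172], [263, 178]]
(0, 1, 2) [ 0.5809  0.1503 -0.1274  1.9767  0.008 ] 64.84426509249415 ([np.float64(0.9375146619187114), np.float64(0.951584643440327), np.float64(0.5286403447145333)], array([1.4, 4.4, 2.8, 3.3, 1.2, 0.8, 1.5, 0.6, 2.4, 1.9]))
(0,) [ 0.5837  0.1488 -0.1107  1.9575  0.0061] 8.3611293348822 ([np.float64(0.9395322201458798)], array([4. , 1.8, 0.7, 0.7]))
(1, 2) [ 0.579   0.1514 -0.1311  1.97    0.009 ] 53.43037186846608 ([np.float64(0.9509401159813763), np.float64(0.5276049706097884)], array([0.3, 1.6, 1.4, 0.5, 1.3, 0.6]))
real	0m13.090s
user	0m10.033s
sys	0m3.770s
```

```bash
sed -i 's/\[...,1\]>150)&(hsv\[...,2\]>40)/[...,1]>130)\&(hsv[...,2]>12)/; s/    n,L,st/    m=cv2.morphologyEx(m,cv2.MORPH_CLOSE,np.ones((9,9)))\n    n,L,st/' bf.py; sed -i 's/((0,1,2),(0,),(1,2))/((0,1,2),(0,),(1,),(2,))/' bf.py; python3 bf.py
```

```text
[[307, 249], [239, 250], [229, 223], [222, 130], [306, 130]]
[[386, 283], [376, 362], [315, 351], [330, 274]]
[[286, 250], [241, 244], [250, 175], [255, 172], [263, 177]]
(0, 1, 2) [ 0.5807  0.1506 -0.1255  1.9726  0.0087] 62.299977671351904 ([np.float64(0.9481695568400771), np.float64(0.9535775785285909), np.float64(0.5426728570093167)], array([1.3, 4.6, 3.4, 3.5, 1.1, 1. , 1.3, 0.4, 2.3, 1.6]))
(0,) [ 0.5836  0.1486 -0.1041  1.9563  0.0061] 7.431795067510767 ([np.float64(0.9478245170608413)], array([3.9, 2. , 0.4, 0.3]))
(1,) [ 0.5799  0.1512 -0.1282  1.9858  0.0066] 4.7454085606750525 ([np.float64(0.9589749098808756)], array([0.6, 1.4, 1. ]))
(2,) [ 0.5783  0.1513 -0.1314  1.9644  0.0114] 45.914871937330986 ([np.float64(0.5443762014159126)], array([0.8, 1. , 0.1]))
```

```bash
python3 -c "
from h import *
delta([.639,-.2175,.10],down(-.12))"
```

```text
from [0.5713 0.0856 0.3212] delta [0.3643, 0.969, 0.7375] [0.0, 0.0, -0.0062] mm 381 deg 1.1
```

play_rows:
  deltas:
    - [0.36,0.969,0.7375,0,0,-0.006,-1]
    - [0.36,0.969,0.7375,0,0,-0.006,-1]
    - [0.36,0.969,0.7375,0,0,-0.006,-1]
    - [0.36,0.969,0.7375,0,0,-0.006,-1]
    - [0.36,0.969,0.7375,0,0,-0.006,-1]
    - [0.36,0.969,0.7375,0,0,-0.006,-1]
    - [0.36,0.969,0.7375,0,0,-0.006,-1]
    - [0.36,0.969,0.7375,0,0,-0.006,-1]

```text
t: 6.95
tool_pos: [0.6364, -0.2215, 0.0974]
eef_rot: [3.14, 0.003, -0.124]
force: [0.2, -0.1, -0.5]
opening: 0.085
gripper_force: 0.0
```

```bash
python3 w.py w3 ring_large; python3 -c "
from h import *
delta([.639,-.2175,.0],down(-.12))"
```

```text
tcp [ 0.635  -0.2257  0.0949] cam [ 0.717 -0.231  0.239] [-0.31  0.04 -0.95] f 331.4015680582901
ring_large [266. 207.  91.  86.] 0.73 [ 0.6398 -0.218 ]
from [ 0.6351 -0.2229  0.0964] delta [0.0123, -0.0204, 0.3213] [0.0008, 0.0016, -0.0023] mm 97 deg 0.5
```

play_rows:
  deltas:
    - [0,0,0.1,0,0,0,-1]
    - [0,0,0.2,0,0,0,-1]
    - [0,0,0.25,0,0,0,-1]
    - [0,0,0.25,0,0,0,-1]
    - [0,0,0.25,0,0,0,-1]

```text
t: 7.55
tool_pos: [0.6385, -0.217, 0.0261]
eef_rot: [-3.142, -0.001, -0.12]
force: [0.3, -0.5, 0.1]
opening: 0.0857
gripper_force: 0.0
```

```bash
python3 w.py w4 ring_large; python3 -c "
from h import *
delta([.6395,-.218,-.003],down(-.12))"
```

```text
tcp [ 0.6391 -0.2173  0.0267] cam [ 0.719 -0.227  0.168] [-0.31  0.04 -0.95] f 331.4015680582901
ring_large [258. 235. 123. 116.] 0.61 [ 0.64   -0.2183]
from [ 0.6392 -0.2175  0.0269] delta [0.001, 0.0015, 0.0997] [0.0001, -0.0009, -0.0002] mm 30 deg 0.2
```

play_rows:
  deltas:
    - [0.003,0,0.08,0,0,0,-1]
    - [0.003,0,0.095,0,0,0,-1]
    - [0.003,0,0.095,0,0,0,0]
    - [0.003,0,0.095,0,0,0,1]
    - [0.003,0,0.095,0,0,0,1]
    - [0.003,0,0.095,0,0,0,1]
    - [0.003,0,0.095,0,0,0,1]
    - [0.003,0,0.095,0,0,0,1]
  grip_force: 50

```text
t: 8.45
tool_pos: [0.6397, -0.2177, -0.0017]
eef_rot: [3.141, -0.002, -0.121]
force: [-1.8, 2.0, 6.0]
opening: 0.0621
gripper_force: 54.8
```

play_rows:
  deltas:
    - [0,0,-0.05,0,0,0,1]
    - [0,0,-0.2,0,0,0,1]
    - [0,0,-0.35,0,0,0,1]
    - [0,0,-0.5,0,0,0,1]
    - [0,0,-0.6,0,0,0,1]
    - [0,0,-0.6,0,0,0,1]

```text
t: 9.05
tool_pos: [0.6421, -0.2185, 0.1837]
eef_rot: [3.14, -0.011, -0.121]
force: [0.6, -0.2, -0.8]
opening: 0.0624
gripper_force: 54.8
```

```bash
cat >> h.py <<'E'
MQ=(.582,.150,-.12)
def mt(x,y,z,q=MQ):  # TCP target in mast frame, tool z = -mast z, tool x = mast x
    o,M=mastframe(*q); delta(o+M@np.array([x,y,z]),M@np.diag([1,-1,-1.]))
def where(q=MQ):
    o,M=mastframe(*q); g=manip.get_obs(); print("tcp in mast mm",np.round(1000*M.T@(g["tool_pos"]-o),1),"F mast",np.round(M.T@g["force"],1),"t",g["t"],"open",g["opening"])
E
python3 w.py w5 ring_large; python3 -c "
from h import *
mt(0,0,.1)"
```

```text
tcp [ 0.6404 -0.218   0.1806] cam [ 0.721 -0.228  0.326] [-0.3   0.04 -0.95] f 331.4015680582901
from [ 0.639  -0.2177  0.1782] delta [-0.5135, -1.1935, 0.1028] [0.0002, 0.1771, -0.0002] mm 391 deg 31.9
```

View pics/w5.png

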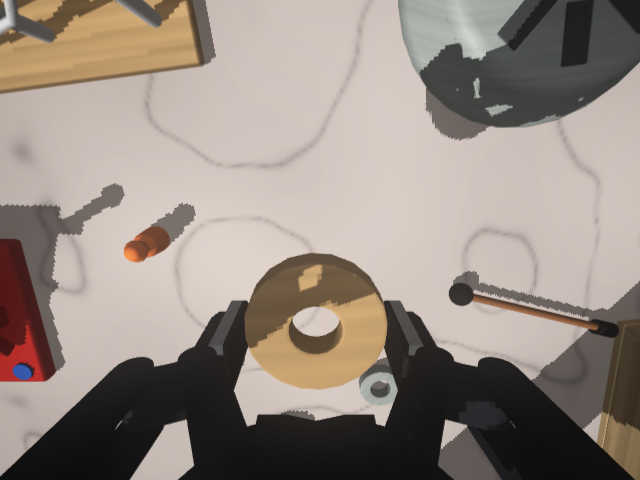

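```bash
cat > rh.py <<'E'
# ring pose in tool frame from a wrist picture: fit silhouette bounds (tool frame x,y,z of underside)
from h import *
import sys
def held(p,l,ext):
    o=manip.get_obs(); Rt=R.from_euler('xyz',o["eef_rot"]); a=np.linspace(0,2*np.pi,90); d=D[l]/2
    def f(q):
        c=np.c_[q[0]+d*np.cos(a),q[1]+d*np.sin(a)]
        X=np.r_[np.c_[c,0*a-q[2]],np.c_[c,0*a-q[2]-.015]]
        u=proj(p,Rt.apply(X)+o["tool_pos"]); lo=u.min(0);hi=u.max(0)
        return np.r_[lo,hi]-[ext[0],ext[1],ext[0]+ext[2],ext[1]+ext[3]]
    r=least_squares(f,[0,0,.002]); return r.x,r.fun
if __name__=="__main__":
    l=sys.argv[1]; p=cams.snapshot("wrist")
    for c in cams.cut_out(p,l)[:2]: print(c["extent"],c["score"],*[np.round(v,4) for v in held(p,l,c["extent"])])
    print("by eye",*[np.round(v,4) for v in held(p,l,[245,253,143,137])]) if l=="ring_large" else 0
E
python3 rh.py ring_large
```

```text
[247.0, 254.9, 141.5, 133.8] 0.74 [-0.0017  0.0009 -0.0022] [ 0.3874 -0.4191 -0.3873  0.4337]
by eye [-0.0002  0.0004 -0.    ] [-0.0676  0.0732  0.0676 -0.0758]
```

play_rows:
  deltas:
    - [-0.06,-0.16,0.0,0,0.02,0,1]
    - [-0.12,-0.32,0.0,0,0.04,0,1]
    - [-0.18,-0.48,0.0,0,0.06,0,1]
    - [-0.24,-0.6,0.0,0,0.09,0,1]
    - [-0.28,-0.72,0.0,0,0.12,0,1]
    - [-0.3,-0.8,0.0,0,0.15,0,1]
    - [-0.3,-0.8,0.0,0,0.177,0,1]
    - [-0.3,-0.8,0.0,0,0.177,0,1]

```text
t: 10.05
tool_pos: [0.5792, 0.0333, 0.1842]
eef_rot: [3.136, -0.538, -0.112]
force: [-0.1, -0.5, -0.7]
opening: 0.0622
gripper_force: 54.8
```

```bash
python3 rh.py ring_large;python3 -c "
from h import *
mt(0,0,.085); where()"
```

```text
[246.8, 255.1, 144.7, 136.1] 0.93 [-0.0021  0.0005 -0.0022] [ 0.4994 -0.5412 -0.4987  0.5611]
by eye [-0.0016 -0.0007 -0.0029] [-0.0922  0.0998  0.0921 -0.1035]
from [0.5786 0.0324 0.1839] delta [-0.2407, -0.3931, 0.0462] [0.0012, 0.007, 0.0033] mm 139 deg 1.4
tcp in mast mm [  73.7 -117.1   97.7] F mast [ 0.   0.7 -1.9] t 10.15 open 0.06213380055460227
```

play_rows:
  deltas:
    - [-0.1,0,0,0,0.005,0.003,1]
    - [-0.2,0,0.02,0,0.005,0.003,1]
    - [-0.23,-0.05,0.02,0,0.005,0.003,1]
    - [-0.236,-0.2,0.03,0,0.005,0.003,1]
    - [-0.236,-0.33,0.03,0,0.005,0.003,1]
    - [-0.236,-0.39,0.03,0,0.005,0.003,1]
    - [-0.236,-0.39,0.03,0,0.005,0.003,1]
    - [-0.236,-0.39,0.03,0,0.005,0.003,1]

```text
t: 10.95
tool_pos: [0.5439, 0.1617, 0.1607]
eef_rot: [3.125, -0.523, -0.131]
force: [-0.0, -0.7, -0.3]
opening: 0.0622
gripper_force: 55.0
```

Run:
```python
from h import *
where(); mt(.001,0,.085)
ims=[]
for n,c,r in (("wrist",(320,320),80),("scene",(350,275),60)):
    p=cams.snapshot(n); f=p["frame"][c[1]-r:c[1]+r,c[0]-r:c[0]+r]; ims.append(cv2.resize(f,(400,400),interpolation=2))
    o,M=mastframe(*MQ); print(n,np.round(proj(p,[o+M@[0,0,z] for z in(0,.04,.052)]),1).tolist(), [((d["at"]),d["score"]) for d in cams.tip_of(p,"mast")[:1]])
cv2.imwrite("pics/v6.png",np.hstack(ims))
```

```text
tcp in mast mm [ 19.1   7.  104.5] F mast [-0.1 -0.7 -0.3] t 10.95 open 0.06218855673906849
from [0.5439 0.1617 0.1607] delta [-0.0577, 0.0225, 0.0676] [0.0069, 0.0115, -0.0029] mm 28 deg 2.5
wrist [[322.0, 263.9], [324.4, 287.1], [325.2, 295.6]] [([319.0, 264.1], 0.92)]
scene [[354.2, 297.5], [357.2, 276.7], [358.1, 270.4]] [([356.8, 295.3], 0.76)]
```

View pics/v6.png

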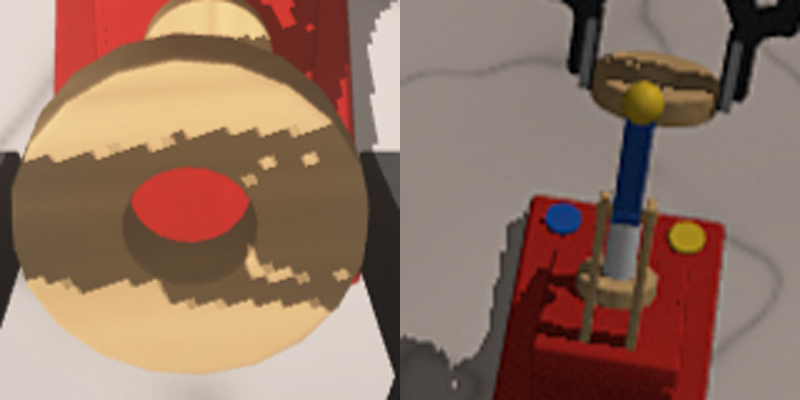

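play_rows:
  deltas:
    - [0,0,0,0,0,0,1]
    - [0,0,0,0,0,0,1]
    - [0,0,0,0,0,0,1]

```text
t: 11.45
tool_pos: [0.5443, 0.1601, 0.1617]
eef_rot: [3.125, -0.524, -0.129]
force: [0.3, 0.7, -0.2]
opening: 0.0625
gripper_force: 55.0
```

```bash
python3 -c "
from h import *
where(); mt(.001,0,.075)"
```

```text
tcp in mast mm [ 20.1   5.6 105. ] F mast [ 0.1  0.7 -0.2] t 11.45 open 0.06245849911663024
from [0.5443 0.1601 0.1617] delta [-0.0599, 0.0168, 0.1026] [0.0069, 0.0111, -0.0024] mm 36 deg 2.4
```

play_rows:
  deltas:
    - [-0.03,0.01,0,0.007,0.011,-0.002,1]
    - [-0.06,0.017,0.02,0.007,0.011,-0.002,1]
    - [-0.06,0.017,0.06,0.007,0.011,-0.002,1]
    - [-0.06,0.017,0.06,0.007,0.011,-0.002,1]
    - [-0.06,0.017,0.06,0.007,0.011,-0.002,1]

```text
t: 11.95
tool_pos: [0.5423, 0.1631, 0.16]
eef_rot: [3.12, -0.522, -0.117]
force: [-0.5, -0.4, -0.0]
opening: 0.0622
gripper_force: 55.0
```

```bash
python3 -c "
from h import *
where(); mt(.001,0,.06);print(manip.get_obs()['joint_pos'])"
```

```text
tcp in mast mm [ 17.2   8.3 104.8] F mast [-0.4 -0.5  0.2] t 11.95 open 0.062169354482385725
from [0.5423 0.1631 0.16  ] delta [-0.0486, 0.0244, 0.1519] [0.0066, 0.0117, 0.0009] mm 48 deg 2.4
[-1.09280663  0.41037366  0.62692724  2.23270214  0.53569472  0.19220704
 -2.75681742]
```

```bash
cat > kin.py <<'E'
from h import *
import itertools, json
o=manip.get_obs()
data=[([1.189,.536,-.004,1.538,.003,1.067,-.071],[.202,-.618,.231],[-3.14,0,.316])]
data.append((o["joint_pos"],o["tool_pos"],o["eef_rot"]))
res=[]
for s in itertools.product((1,-1),repeat=4):
    for b in (0,np.pi/2,-np.pi/2,np.pi):
      for c in (0,np.pi/2,-np.pi/2,np.pi):
        e=0
        for q,p,r in data:
            A=R.from_euler('z',b)*R.from_euler('ZYZYZYZ',[s[0]*q[0],q[1],s[1]*q[2],q[3],s[2]*q[4],q[5],s[3]*q[6]+c])
            e+=(A.inv()*R.from_euler('xyz',r)).magnitude()
        res.append((e,s,b,c))
res.sort(key=lambda r:r[0]); print(res[:5])
E
python3 kin.py
```

```text
Traceback (most recent call last):
  File "kin.py", line 12, in <module>
    A=R.from_euler('z',b)*R.from_euler('ZYZYZYZ',[s[0]*q[0],q[1],s[1]*q[2],q[3],s[2]*q[4],q[5],s[3]*q[6]+c])
                          ~~~~~~~~~~~~^^^^^^^^^^^^^^^^^^^^^^^^^^^^^^^^^^^^^^^^^^^^^^^^^^^^^^^^^^^^^^^^^^^^^^
  File "scipy/spatial/transform/_rotation.pyx", line 1413, in scipy.spatial.transform._rotation.Rotation.from_euler
ValueError: Expected axis specification to be a non-empty string of upto 3 characters, got ZYZYZYZ
```

```bash
cat > kin.py <<'E'
from h import *
import itertools
E=lambda a,v:R.from_euler(a,v)
def chain(q,s,b,c): return [E('z',b+s[0]*q[0]),E('y',q[1]),E('z',s[1]*q[2]),E('y',q[3]),E('z',s[2]*q[4]),E('y',q[5]),E('z',s[3]*q[6]+c)]
def rot(q,s,b,c):
    A=E('z',0)
    for x in chain(q,s,b,c): A=A*x
    return A
if __name__=="__main__":
    o=manip.get_obs()
    data=[([1.189,.536,-.004,1.538,.003,1.067,-.071],[.202,-.618,.231],[-3.14,0,.316]),(o["joint_pos"],o["tool_pos"],o["eef_rot"])]
    res=[]
    for s in itertools.product((1,-1),repeat=4):
      for b0 in (0,1.57,-1.57,3.14):
        f=lambda x:np.concatenate([(rot(q,s,*x).inv()*E('xyz',r)).as_rotvec() for q,p,r in data])
        for c0 in(0,2):
            r=least_squares(f,[b0,c0]); res.append((r.cost,s,np.round(r.x,3)))
    res.sort(key=lambda r:r[0])
    for r in res[:8]: print(r)
E
python3 kin.py
```

```text
(np.float64(2.657053287419243e-06), (-1, -1, -1, -1), array([0.   , 1.571]))
(np.float64(2.6570532874195803e-06), (-1, -1, -1, -1), array([0.   , 1.571]))
(np.float64(2.657053287419808e-06), (-1, -1, -1, -1), array([0.   , 1.571]))
(np.float64(2.6570532874199136e-06), (-1, -1, -1, -1), array([0.   , 1.571]))
(np.float64(2.6570532874199314e-06), (-1, -1, -1, -1), array([6.283, 1.571]))
(np.float64(2.657053287419949e-06), (-1, -1, -1, -1), array([0.   , 1.571]))
(np.float64(2.6570532874201055e-06), (-1, -1, -1, -1), array([0.   , 1.571]))
(np.float64(2.657053287420267e-06), (-1, -1, -1, -1), array([0.   , 1.571]))
```

```bash
cat > log.py <<'E'
from h import *
import json,os
d=json.load(open("log.json")) if os.path.exists("log.json") else [[[1.189,.536,-.004,1.538,.003,1.067,-.071],[.202,-.618,.231],[-3.14,0,.316]]]
o=manip.get_obs(); d.append([o[k].tolist() for k in("joint_pos","tool_pos","eef_rot")]); json.dump(d,open("log.json","w"))
print(np.round(d[-1][0],3))
E
python3 log.py
```

```text
[-1.093  0.41   0.627  2.233  0.536  0.192 -2.757]
```

play_rows:
  deltas:
    - [0,0,-0.1,0,0,0,1]
    - [0,0,-0.15,0,0,0,1]
    - [0.0,0.1,-0.15,0,0,0,1]
    - [0,0.25,-0.15,0,0,0,1]
    - [0,0.4,-0.15,0,0,0,1]
    - [0,0.5,-0.15,0,-0.05,0,1]
    - [0,0.5,-0.15,0,-0.1,0,1]
    - [0,0.5,-0.15,0,-0.1,0,1]

```text
t: 12.75
tool_pos: [0.5004, 0.0154, 0.201]
eef_rot: [3.102, -0.287, -0.127]
force: [0.7, -2.2, -0.6]
opening: 0.0626
gripper_force: 55.1
```

```bash
python3 log.py
```

```text
[-0.503  0.196  0.33   2.194  0.13   0.504 -1.997]
```

play_rows:
  deltas:
    - [0,0,0,0,-0.04,0.04,1]
    - [0,0,0,0,-0.077,0.08,1]
    - [0,0,0,0,-0.077,0.12,1]
    - [0,0,0,0,-0.077,0.16,1]
    - [0,0,0,0,-0.077,0.2,1]
    - [0,0,0,0,-0.077,0.2,1]

```text
t: 13.35
tool_pos: [0.5019, 0.0152, 0.2011]
eef_rot: [-3.076, -0.034, -0.761]
force: [-0.2, -0.2, -0.8]
opening: 0.0619
gripper_force: 55.1
```

```bash
python3 log.py; python3 -c "
from h import *
o=manip.get_obs();print(o['tool_pos'],o['eef_rot'],o['t'])"
```

```text
[-0.433  0.298  0.386  2.028 -0.187  0.773 -2.268]
[0.50193459 0.01522285 0.20114011] [-3.07624836 -0.03422685 -0.76148525] 13.35
```

```bash
cat > fk.py <<'E'
from kin import *
import json
S=(-1,-1,-1,-1)
def fk(q,L):
    h,d0,L1,e1,f1,L2,e2,f2,L3,e3=L
    c=chain(q,S,0,np.pi/2); p=np.array([0,0,h]); A=c[0]
    p=p+A.apply([0,d0,0]); A=A*c[1]*c[2]; p=p+A.apply([e1,f1,L1]); A=A*c[3]*c[4]; p=p+A.apply([e2,f2,L2]); A=A*c[5]; p=p+A.apply([e3,0,L3]); A=A*c[6]
    return p,A
def fit():
    d=json.load(open("log.json"))
    f=lambda L:np.r_[np.concatenate([(fk(q,L)[0]-p)*1000 for q,p,r in d]), (np.array(L)[[3,4,6,7,9]])*2]
    r=least_squares(f,[.35,0,.4,0,0,.4,0,0,.3,0]); return r
if __name__=="__main__":
    r=fit(); print(np.round(r.x,4),np.round(r.fun,2))
E
python3 fk.py
```

```text
[ 3.483e-01 -2.300e-02  5.038e-01  1.700e-03 -2.090e-02  4.455e-01
 -3.000e-04 -8.000e-04  3.349e-01  7.000e-04] [-0.28 -0.11  0.03 -0.04 -0.06  0.02  0.11  0.21  0.   -0.07  0.14 -0.05
  0.   -0.04 -0.   -0.    0.  ]
```

play_rows:
  deltas:
    - [0,0,0,0,0,-0.047,1]
    - [0,0,0,0,0,-0.094,1]
    - [0,0,0,0,0,-0.14,1]
    - [0,0,0,0,0,-0.187,1]
    - [0,0,0,0,0,-0.234,1]
    - [0,0,0,0,0,-0.28,1]
    - [0,0,0,0,0,-0.327,1]
    - [0,0,0,0,0,-0.374,1]

```text
t: 14.15
tool_pos: [0.5022, 0.016, 0.2013]
eef_rot: [3.134, -0.074, 0.427]
force: [0.4, -0.2, -1.1]
opening: 0.062
gripper_force: 55.1
```

play_rows:
  deltas:
    - [0,0,0,0,0,-0.047,1]
    - [0,0,0,0,0,-0.094,1]
    - [0,0,0,0,0,-0.14,1]
    - [0,0,0,0,0,-0.187,1]
    - [0,0,0,0,0,-0.234,1]
    - [0,0,0,0,0,-0.28,1]
    - [0,0,0,0,0,-0.327,1]
    - [0,0,0,0,0,-0.374,1]

```text
t: 14.95
tool_pos: [0.5022, 0.016, 0.2013]
eef_rot: [3.071, -0.021, 1.603]
force: [0.4, 0.3, -0.4]
opening: 0.062
gripper_force: 55.1
```

play_rows:
  deltas:
    - [0,0,0,0,0,-0.047,1]
    - [0,0,0,0,0,-0.094,1]
    - [0,0,0,0,0,-0.14,1]
    - [0,0,0,0,0,-0.187,1]
    - [0,0,0,0,0,-0.234,1]
    - [0,0,0,0,0,-0.28,1]
    - [0,0,0,0,0,-0.327,1]
    - [0,0,0,0,0,-0.374,1]

```text
t: 15.75
tool_pos: [0.5023, 0.0159, 0.2013]
eef_rot: [3.095, 0.057, 2.776]
force: [0.2, -0.5, -0.2]
opening: 0.0624
gripper_force: 55.1
```

```bash
python3 log.py; python3 fk.py;  python3 -c "
from h import *
o=manip.get_obs();print(o['tool_pos'],o['eef_rot'],o['t'])"
```

```text
[ 0.147  0.306 -0.305  1.995  0.109  0.784  0.99 ]
[ 3.481e-01 -2.440e-02  5.045e-01  1.000e-03 -2.000e-02  4.456e-01
  4.000e-04 -4.000e-04  3.349e-01  2.000e-04] [-0.41 -0.09  0.08 -0.   -0.03  0.03 -0.05  0.12  0.03  0.05  0.23 -0.07
  0.05  0.1  -0.07  0.   -0.04  0.   -0.    0.  ]
[0.50226792 0.01593117 0.20134908] [3.09453298 0.05726399 2.77561744] 15.75
```

```bash
cat > ik.py <<'E'
from fk import *
L=fit().x
lo=np.array([-2.7,-.37,-1.27,.24,-1.31,.19,-2.76])+.03; hi=np.array([2.7,2.16,1.26,2.4,4.45,1.91,2.76])-.03
def ik(pos,Rt,q0,w=.02):
    def f(q):
        p,A=fk(q,L); return np.r_[(p-pos)*100,(A.inv()*Rt).as_rotvec()*30, w*(q-q0)]
    r=least_squares(f,np.clip(q0,lo,hi),bounds=(lo,hi)); p,A=fk(r.x,L)
    return r.x,np.linalg.norm(p-pos)*1000,np.rad2deg((A.inv()*Rt).magnitude())
if __name__=="__main__":
    o,M=mastframe(*MQ); q=manip.get_obs()["joint_pos"]
    for tilt,flip in((0,1),(0,-1),(.06,1)):
      for z in(.1,.05,-.002):
        Rt=R.from_matrix(M@np.diag([-flip,flip,-1.]))*R.from_euler('y',tilt*flip)
        print(tilt,flip,z,*[np.round(v,2) for v in min((ik(o+M@[0,0,z],Rt,q0) for q0 in (q,[-.5,.3,.3,2,.3,.4,1],[.2,.3,-.6,2,.5,.4,0],[-.2,.3,0,2,3,.4,-1.5],[-.2,.3,0,2,3,.4,1.5])),key=lambda r:r[1]+r[2])])
E
python3 ik.py
```

```text
0 1 0.1 [-0.33  0.37 -0.29  2.27  1.45  0.46 -0.45] 0.0 0.0
0 1 0.05 [-0.22  0.51 -0.38  2.22  1.66  0.5  -0.61] 0.0 0.0
0 1 -0.002 [-0.1   0.66 -0.49  2.17  1.82  0.59 -0.68] 0.0 0.0
0 -1 0.1 [-0.7   0.36  0.14  2.29  1.39  0.31  2.7 ] 0.0 0.0
0 -1 0.05 [-0.71  0.49  0.21  2.25  1.74  0.24  2.36] 0.0 0.0
0 -1 -0.002 [-1.11  0.79  0.79  2.22  3.96  0.22 -0.01] 0.0 0.0
0.06 1 0.1 [-0.3   0.37 -0.3   2.23  1.24  0.43 -0.23] 0.0 0.0
0.06 1 0.05 [-0.26  0.49 -0.3   2.19  1.46  0.43 -0.41] 0.0 0.0
0.06 1 -0.002 [-0.16  0.63 -0.39  2.14  1.66  0.48 -0.53] 0.0 0.0
```

```bash
cat >> h.py <<'E'
def mt(x,y,z,q=MQ,tilt=0):  # flipped: tool x = -mast x, tool y = mast y
    o,M=mastframe(*q); delta(o+M@np.array([x,y,z]),R.from_matrix(M@np.diag([-1,1,-1.]))*R.from_euler('y',tilt))
E
python3 -c "
from h import *
where(); mt(0,-.11,.11)"
```

```text
tcp in mast mm [  20.3 -142.6  151.6] F mast [ 0.2 -0.5 -0.3] t 15.75 open 0.06237206929607524
from [0.5023 0.0159 0.2013] delta [0.0197, 0.1022, 0.1576] [-0.0094, -0.1569, -0.0791] mm 57 deg 31.7
```

play_rows:
  deltas:
    - [0.004,0.02,0.03,-0.002,-0.03,-0.015,1]
    - [0.008,0.04,0.06,-0.004,-0.06,-0.03,1]
    - [0.012,0.06,0.09,-0.006,-0.09,-0.045,1]
    - [0.016,0.08,0.12,-0.008,-0.12,-0.06,1]
    - [0.02,0.1,0.157,-0.009,-0.157,-0.079,1]
    - [0.02,0.1,0.157,-0.009,-0.157,-0.079,1]
    - [0.02,0.1,0.157,-0.009,-0.157,-0.079,1]
    - [0.02,0.1,0.157,-0.009,-0.157,-0.079,1]

```text
t: 16.55
tool_pos: [0.5126, 0.0426, 0.1574]
eef_rot: [-3.132, 0.55, 3.006]
force: [-0.4, -0.5, -0.3]
opening: 0.0622
gripper_force: 55.1
```

```bash
python3 log.py;python3 -c "
from h import *
where(); mt(0,0,.085)"
```

```text
[-0.315  0.263 -0.018  2.383  1.578  0.251 -0.412]
tcp in mast mm [   3.  -114.9  110.6] F mast [-0.5 -0.5 -0.1] t 16.55 open 0.062225841748793205
from [0.5126 0.0426 0.1574] delta [0.0144, 0.3843, 0.0788] [-0.0056, -0.0026, -0.0041] mm 118 deg 1.3
```

play_rows:
  deltas:
    - [0.012,0.1,0,-0.005,0,-0.003,1]
    - [0.012,0.2,0,-0.005,0,-0.003,1]
    - [0.012,0.3,0,-0.005,0,-0.003,1]
    - [0.012,0.38,0,-0.005,0,-0.003,1]
    - [0.012,0.38,0.04,-0.005,0,-0.003,1]
    - [0.012,0.38,0.04,-0.005,0,-0.003,1]
    - [0.012,0.38,0.04,-0.005,0,-0.003,1]
    - [0.012,0.38,0.04,-0.005,0,-0.003,1]

```text
t: 17.35
tool_pos: [0.5321, 0.1534, 0.1447]
eef_rot: [3.14, 0.549, 3.012]
force: [-0.2, -0.3, 0.2]
opening: 0.0619
gripper_force: 55.1
```

```bash
python3 log.py;python3 - <<'E'
from h import *
where(); mt(0,0,.075)
ims=[]
for n,c,r in (("wrist",(320,320),80),("scene",(350,275),60)):
    p=cams.snapshot(n); f=p["frame"][c[1]-r:c[1]+r,c[0]-r:c[0]+r]; ims.append(cv2.resize(f,(400,400),interpolation=2))
    o,M=mastframe(*MQ); print(n,np.round(proj(p,[o+M@[0,0,z] for z in(0,.04,.052)]),1).tolist(), [((d["at"]),d["score"]) for d in cams.tip_of(p,"mast")[:1]])
cv2.imwrite("pics/v7.png",np.hstack(ims))
E
```

```text
[-0.476  0.365 -0.106  2.265  1.395  0.385 -0.421]
tcp in mast mm [ 1.4 -2.6 96.7] F mast [-0.  -0.4  0.2] t 17.35 open 0.06186696589206432
from [0.5321 0.1534 0.1447] delta [0.0042, 0.0089, 0.0722] [-0.0012, -0.003, -0.0026] mm 22 deg 0.7
wrist [[319.1, 247.5], [319.6, 266.6], [319.8, 273.8]] [([318.5, 245.3], 0.66)]
scene [[354.2, 297.5], [357.2, 276.7], [358.1, 270.4]] [([239.0, 339.9], 0.73)]
```

View pics/v7.png

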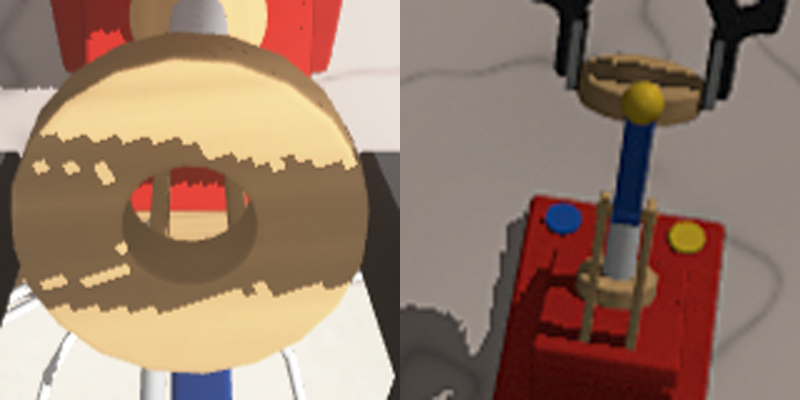

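play_rows:
  deltas:
    - [0.003,0.006,0.04,-0.001,-0.002,-0.002,1]
    - [0.003,0.006,0.08,-0.001,-0.002,-0.002,1]
    - [0.003,0.006,0.12,-0.001,-0.002,-0.002,1]
    - [0.003,0.006,0.16,-0.001,-0.002,-0.002,1]
    - [0.003,0.006,0.175,-0.001,-0.002,-0.002,1]
    - [0.003,0.006,0.175,-0.001,-0.002,-0.002,1]

```text
t: 18.15
tool_pos: [0.5588, 0.1522, 0.0989]
eef_rot: [3.141, 0.555, 3.019]
force: [-0.1, 0.3, -0.4]
opening: 0.062
gripper_force: 55.1
```

```bash
python3 -c "
from h import *
where(); mt(0,0,.0)"
```

```text
tcp in mast mm [-0.1 -0.6 43.7] F mast [-0.4  0.3 -0.3] t 18.15 open 0.06201912161172856
from [0.5588 0.1522 0.0989] delta [-0.001, 0.0021, 0.1455] [-0.0002, -0.0012, -0.0007] mm 44 deg 0.2
```

play_rows:
  deltas:
    - [0,0.002,0.02,0,0,0,1]
    - [0,0.002,0.04,0,0,0,1]
    - [0,0.002,0.06,0,0,0,1]
    - [0,0.002,0.08,0,0,0,1]
    - [0,0.002,0.08,0,0,0,1]

```text
t: 18.65
tool_pos: [0.5717, 0.1513, 0.0781]
eef_rot: [3.141, 0.555, 3.019]
force: [-0.3, -0.1, -0.5]
opening: 0.0621
gripper_force: 55.1
```

Run:
```python
from h import *
where(); mt(0,0,.0)
ims=[]
for n,c,r in (("wrist",(320,320),80),("scene",(350,275),60)):
    p=cams.snapshot(n); f=p["frame"][c[1]-r:c[1]+r,c[0]-r:c[0]+r]; ims.append(cv2.resize(f,(400,400),interpolation=2))
cv2.imwrite("pics/v8.png",np.hstack(ims))
```

```text
tcp in mast mm [-0.3  0.  19.2] F mast [-0.5 -0.2 -0.3] t 18.65 open 0.06213350619095134
from [0.5717 0.1513 0.0781] delta [-0.0011, -0.0, 0.064] [-0.0002, -0.0012, -0.0008] mm 19 deg 0.3
```

View pics/v8.png

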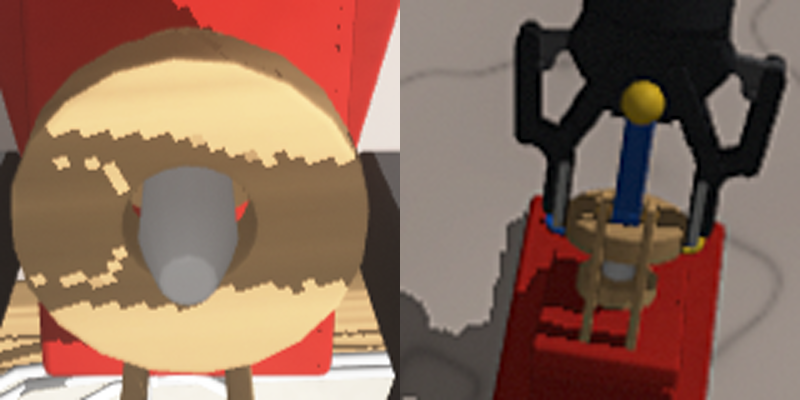

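play_rows:
  deltas:
    - [0,0,0.02,0,0,0,1]
    - [0,0,0.04,0,0,0,1]
    - [0,0,0.055,0,0,0,1]
    - [0,0,0.06,0,0,0,1]
    - [0,0,0.06,0,0,0,1]

```text
t: 19.25
tool_pos: [0.581, 0.1503, 0.0632]
eef_rot: [3.14, 0.555, 3.019]
force: [0.1, -1.0, -0.6]
opening: 0.0621
gripper_force: 55.1
```

```bash
python3 -c "
from h import *
where()"
```

```text
tcp in mast mm [-0.3  0.2  1.6] F mast [-0.2 -1.  -0.6] t 19.25 open 0.06214030608133178
```

play_rows:
  deltas:
    - [0,0,0.003,0,0,0,1]
    - [0,0,0.006,0,0,0,1]
    - [0,0,0.01,0,0,0,1]
    - [0,0,0.01,0,0,0,1]

```text
t: 19.65
tool_pos: [0.5826, 0.1503, 0.061]
eef_rot: [3.14, 0.555, 3.019]
force: [-0.1, 0.1, -0.3]
opening: 0.062
gripper_force: 55.1
```

```bash
python3 -c "
from h import *
where()"
```

```text
tcp in mast mm [-0.1  0.4 -1.1] F mast [-0.2  0.1 -0.2] t 19.65 open 0.06197627138542136
```

Not in contact yet; continue gently.

play_rows:
  deltas:
    - [0,0,0.003,0,0,0,1]
    - [0,0,0.006,0,0,0,1]
    - [0,0,0.007,0,0,0,1]
    - [0,0,0.007,0,0,0,1]

```text
t: 20.05
tool_pos: [0.5828, 0.1504, 0.0607]
eef_rot: [3.14, 0.557, 3.019]
force: [-16.8, -2.0, 25.6]
opening: 0.0623
gripper_force: 58.0
```

```bash
python3 -c "
from h import *
where()"
```

```text
tcp in mast mm [-0.1  0.4 -1.5] F mast [-0.4 -4.  30.5] t 20.05 open 0.06227897793504443
```

play_rows:
  deltas:
    - [0,0,-0.003,0,0,0,1]
    - [0,0,-0.003,0,0,0,0.2]
    - [0,0,-0.003,0,0,0,-0.6]
    - [0,0,-0.003,0,0,0,-1]
    - [0,0,-0.003,0,0,0,-1]
    - [0,0,-0.003,0,0,0,-1]

```text
t: 20.65
tool_pos: [0.5833, 0.1502, 0.06]
eef_rot: [3.14, 0.555, 3.019]
force: [-0.0, 0.2, 0.2]
opening: 0.0854
gripper_force: 0.0
```

play_rows:
  deltas:
    - [0,0,-0.05,0,0,0,-1]
    - [0,0,-0.15,0,0,0,-1]
    - [0,0,-0.25,0,0,0,-1]
    - [0,0,-0.35,0,0,0,-1]
    - [0,-0.05,-0.4,0,0,0,-1]
    - [0,-0.05,-0.4,0,0,0,-1]

```text
t: 21.25
tool_pos: [0.5182, 0.1417, 0.1634]
eef_rot: [3.14, 0.557, 3.017]
force: [-0.5, -0.3, 0.1]
opening: 0.0856
gripper_force: 0.0
```

```bash
cat > seat.py <<'E'
from h import *
import sys
where()
l=sys.argv[1]; z0=float(sys.argv[2]); o,M=mastframe(*MQ); a=np.linspace(0,2*np.pi,90); d=D[l]/2
for n in sys.argv[3:]:
    p=cams.snapshot(n)
    for c in cams.cut_out(p,l)[:1]:
        e=np.array(c["extent"])
        X=lambda z:np.r_[np.c_[d*np.cos(a),d*np.sin(a),0*a+z],np.c_[d*np.cos(a),d*np.sin(a),0*a+z+.015]]@M.T+o
        for z in(z0,z0+.01):
            u=proj(p,X(z)); print(n,z,"pred",np.round(np.r_[u.min(0),u.max(0)],1),"seen",np.round(np.r_[e[:2],e[:2]+e[2:]],1),round(c["score"],2))
E
python3 seat.py ring_large 0 wrist scene top
```

```text
tcp in mast mm [  0.9 -15.8 119. ] F mast [-0.3 -0.4  0.3] t 21.25 open 0.08560600649014717
wrist 0.0 pred [294.5 199.7 376.9 281.8] seen [298.3 201.4 379.5 276.9] 0.74
wrist 0.01 pred [293.7 202.1 379.3 287.1] seen [298.3 201.4 379.5 276.9] 0.74
scene 0.0 pred [336.  281.9 373.5 306. ] seen [340.2 281.9 372.4 305.4] 0.75
scene 0.01 pred [336.7 276.8 374.4 300.8] seen [340.2 281.9 372.4 305.4] 0.75
top 0.0 pred [251.8 193.8 283.8 225.7] seen [253.2 195.2 282.  228.8] 0.71
top 0.01 pred [251.  195.2 283.2 227.3] seen [253.2 195.2 282.  228.8] 0.71
```

```bash
python3 -c "
from h import *
delta([.4915,-.08,.10],down(3.02))"
```

```text
from [0.5187 0.1431 0.1611] delta [0.1066, -0.7493, 0.173] [0.0002, 0.1765, -0.0001] mm 233 deg 31.8
```

play_rows:
  deltas:
    - [0,-0.12,0,0,0,0,-1]
    - [0,-0.26,0,0,0.03,0,-1]
    - [0.02,-0.4,0.03,0,0.06,0,-1]
    - [0.05,-0.52,0.06,0,0.1,0,-1]
    - [0.08,-0.64,0.1,0,0.14,0,-1]
    - [0.107,-0.75,0.15,0,0.1765,0,-1]
    - [0.107,-0.75,0.17,0,0.1765,0,-1]
    - [0.107,-0.75,0.17,0,0.1765,0,-1]

```text
t: 22.35
tool_pos: [0.4932, -0.0694, 0.1054]
eef_rot: [-3.127, 0.063, 3.021]
force: [0.8, -0.2, -0.5]
opening: 0.0854
gripper_force: 0.0
```

```bash
python3 log.py; python3 w.py w9 ring_middle; python3 -c "
from h import *
delta([.4915,-.08,.03],down(3.02))"
```

```text
[ 0.355  0.475 -0.39   2.062  0.351  0.603  1.173]
tcp [ 0.4925 -0.0839  0.1023] cam [ 0.406 -0.057  0.242] [ 0.37 -0.06 -0.93] f 331.4015680582901
ring_middle [268. 200.  73.  74.] 0.64 [ 0.4917 -0.0799]
from [ 0.4925 -0.0813  0.1028] delta [0.0185, 0.0086, 0.2418] [-0.0065, 0.019, -0.0061] mm 73 deg 3.8
```

play_rows:
  deltas:
    - [0,0,0.05,0,0,0,-1]
    - [0,0,0.15,0,0,0,-1]
    - [0,0,0.23,0,0,0,-1]
    - [0,0,0.23,0,0,0,-1]
    - [0,0,0.23,0,0,0,-1]

```text
t: 22.95
tool_pos: [0.4969, -0.0725, 0.0364]
eef_rot: [-3.123, 0.065, 3.017]
force: [0.5, 1.0, 0.8]
opening: 0.0857
gripper_force: 0.0
```

```bash
python3 w.py w10 ring_middle; python3 -c "
from h import *
delta([.4917,-.0799,.001],down(3.02))"
```

```text
tcp [ 0.4975 -0.0726  0.0371] cam [ 0.41  -0.059  0.173] [ 0.37 -0.06 -0.93] f 331.4015680582901
ring_middle [252. 226. 101.  97.] 0.7 [ 0.4916 -0.0798]
from [ 0.4979 -0.0727  0.0376] delta [0.0256, -0.0241, 0.1209] [-0.006, 0.0214, -0.0012] mm 38 deg 4.0
```

play_rows:
  deltas:
    - [0.026,-0.024,0.05,-0.006,0.021,-0.001,-1]
    - [0.026,-0.024,0.08,-0.006,0.021,-0.001,-1]
    - [0.026,-0.024,0.08,-0.006,0.021,-0.001,-1]
    - [0.026,-0.024,0.08,-0.006,0.021,-0.001,-1]

```text
t: 23.45
tool_pos: [0.4901, -0.0792, 0.0128]
eef_rot: [-3.141, 0.001, 3.02]
force: [0.6, 0.4, -0.3]
opening: 0.0851
gripper_force: 0.0
```

```bash
python3 -c "
from h import *
delta([.4917,-.0799,.001],down(3.02))"
```

```text
from [ 0.4901 -0.0792  0.0128] delta [-0.0055, -0.0016, 0.0393] [-0.0001, 0.0003, -0.0001] mm 12 deg 0.1
```

play_rows:
  deltas:
    - [-0.005,-0.001,0.03,0,0,0,-1]
    - [-0.005,-0.001,0.039,0,0,0,0]
    - [-0.005,-0.001,0.039,0,0,0,1]
    - [-0.005,-0.001,0.039,0,0,0,1]
    - [-0.005,-0.001,0.039,0,0,0,1]
    - [-0.005,-0.001,0.039,0,0,0,1]
    - [-0.005,-0.001,0.039,0,0,0,1]

```text
t: 24.15
tool_pos: [0.4912, -0.0799, 0.001]
eef_rot: [-3.141, -0.0, 3.019]
force: [-2.2, 0.1, 4.6]
opening: 0.0537
gripper_force: 51.8
```

play_rows:
  deltas:
    - [0,0,-0.05,0,0,0,1]
    - [0,0,-0.2,0,0,0,1]
    - [0,0,-0.35,0,0,0,1]
    - [0,0,-0.5,0,0,0,1]
    - [0,0,-0.55,0,0,0,1]
    - [0,0,-0.55,0,0,0,1]

```text
t: 24.75
tool_pos: [0.4934, -0.0805, 0.1691]
eef_rot: [-3.141, 0.006, 3.019]
force: [-0.4, -0.1, -1.0]
opening: 0.0535
gripper_force: 53.0
```

```bash
python3 log.py; python3 rh.py ring_middle; python3 -c "
from h import *
where(); mt(0,-.11,.11)"
```

```text
[ 0.46   0.408 -0.478  1.968  0.255  0.818  1.289]
[256.6, 260.6, 118.7, 115.4] 0.62 [-0.0086  0.0006 -0.0069] [ 0.0519 -0.0554 -0.0519  0.0566]
tcp in mast mm [   1.9 -239.6  121.2] F mast [-0.7 -1.  -0.8] t 24.85 open 0.05344215998345383
from [ 0.4911 -0.0804  0.1658] delta [-0.0135, 0.432, 0.0347] [-0.0004, -0.1777, -0.0007] mm 130 deg 32.0
```

play_rows:
  deltas:
    - [0,0.06,0,0,-0.03,0,1]
    - [0,0.12,0,0,-0.06,0,1]
    - [-0.003,0.2,0.01,0,-0.09,0,1]
    - [-0.006,0.28,0.02,0,-0.12,0,1]
    - [-0.01,0.36,0.03,0,-0.15,0,1]
    - [-0.013,0.43,0.035,0,-0.178,0,1]
    - [-0.013,0.43,0.035,0,-0.178,0,1]
    - [-0.013,0.43,0.035,0,-0.178,0,1]

```text
t: 25.65
tool_pos: [0.5104, 0.0231, 0.1543]
eef_rot: [-3.104, 0.509, 3.02]
force: [0.2, 0.1, -0.3]
opening: 0.0539
gripper_force: 53.0
```

play_rows:
  deltas:
    - [0,0,0,0,0,0,1]
    - [0,0,0,0,0,0,1]

```text
t: 25.85
tool_pos: [0.5108, 0.0225, 0.1549]
eef_rot: [-3.103, 0.508, 3.021]
force: [-0.0, -0.1, -0.4]
opening: 0.0539
gripper_force: 53.0
```

```bash
python3 log.py; python3 rh.py ring_middle; python3 -c "
from h import *
where(); mt(0,0,.09)"
```

```text
[-0.197  0.266 -0.096  2.357  1.349  0.26  -0.125]
[257.2, 259.0, 119.3, 118.9] 0.77 [-0.0033  0.0013 -0.0087] [-0.6193  0.6614  0.6195 -0.6741]
tcp in mast mm [   3.3 -135.6  108.3] F mast [-0.4 -0.1 -0.7] t 25.95 open 0.05356409928283692
from [0.5116 0.0219 0.1556] delta [0.0095, 0.454, 0.0436] [-0.0125, -0.0154, -0.0007] mm 137 deg 3.6
```

play_rows:
  deltas:
    - [0.01,0.1,0,-0.006,-0.008,0,1]
    - [0.01,0.2,0,-0.012,-0.015,0,1]
    - [0.01,0.3,0,-0.012,-0.015,0,1]
    - [0.01,0.4,0.01,-0.012,-0.015,0,1]
    - [0.01,0.454,0.02,-0.012,-0.015,0,1]
    - [0.01,0.454,0.04,-0.012,-0.015,0,1]
    - [0.01,0.454,0.04,-0.012,-0.015,0,1]
    - [0.01,0.454,0.04,-0.012,-0.015,0,1]

```text
t: 26.75
tool_pos: [0.534, 0.1551, 0.1394]
eef_rot: [-3.141, 0.558, 3.018]
force: [-0.1, -1.1, -1.0]
opening: 0.0534
gripper_force: 53.0
```

```bash
python3 rh.py ring_middle; python3 -c "
from h import *
where(); mt(0,0,.06)"
```

```text
[256.2, 256.2, 121.6, 122.1] 0.61 [-0.0018  0.0005 -0.0059] [-0.8885  0.9505  0.8882 -0.9696]
tcp in mast mm [ 0.4 -0.4 91.5] F mast [-0.3 -1.1 -1.6] t 26.85 open 0.053667536135244324
from [0.5341 0.1554 0.1398] delta [0.0012, 0.0014, 0.105] [-0.0006, 0.0, -0.0009] mm 32 deg 0.2
```

play_rows:
  deltas:
    - [0.003,0.001,0.05,0,0,0,1]
    - [0.005,0.001,0.1,0,0,0,1]
    - [0.005,0.001,0.13,0,0,0,1]
    - [0.005,0.001,0.155,0,0,0,1]
    - [0.005,0.001,0.18,0,0,0,1]
    - [0.005,0.001,0.2,0,0,0,1]
    - [0.005,0.001,0.2,0,0,0,1]

```text
t: 27.55
tool_pos: [0.5645, 0.1525, 0.0876]
eef_rot: [3.142, 0.558, 3.019]
force: [0.5, 0.5, -0.6]
opening: 0.0534
gripper_force: 53.0
```

```bash
python3 -c "
from h import *
where()"
```

```text
tcp in mast mm [-1.4  0.4 31.1] F mast [ 0.1  0.6 -0.8] t 27.55 open 0.05337382525608439
```

play_rows:
  deltas:
    - [0,0,0.02,0,0,0,1]
    - [0,0,0.035,0,0,0,1]
    - [0,0,0.042,0,0,0,1]
    - [0,0,0.046,0,0,0,1]
    - [0,0,0.046,0,0,0,1]

```text
t: 28.05
tool_pos: [0.5717, 0.1523, 0.0762]
eef_rot: [3.141, 0.558, 3.02]
force: [0.0, -0.4, -0.5]
opening: 0.0533
gripper_force: 53.0
```

```bash
python3 -c "
from h import *
where()"
```

```text
tcp in mast mm [-1.4  1.1 17.6] F mast [-0.2 -0.4 -0.4] t 28.05 open 0.05328834768277137
```

play_rows:
  deltas:
    - [0,0,0.003,0,0,0,1]
    - [0,0,0.006,0,0,0,1]
    - [0,0,0.008,0,0,0,1]
    - [0,0,0.008,0,0,0,1]

```text
t: 28.45
tool_pos: [0.5725, 0.1524, 0.0753]
eef_rot: [3.141, 0.56, 3.02]
force: [-12.0, -0.5, 16.4]
opening: 0.0533
gripper_force: 55.0
```

```bash
python3 -c "
from h import *
where()"
```

```text
tcp in mast mm [-1.2  1.2 16.4] F mast [-1.4 -2.  20.2] t 28.45 open 0.05330411444368153
```

play_rows:
  deltas:
    - [0,0,-0.001,0,0,0,1]
    - [0,0,-0.001,0,0,0,0.4]
    - [0,0,-0.001,0,0,0,-0.3]
    - [0,0,-0.001,0,0,0,-0.8]
    - [0,0,-0.001,0,0,0,-1]
    - [0,0,-0.001,0,0,0,-1]

```text
t: 29.05
tool_pos: [0.5729, 0.1522, 0.0745]
eef_rot: [3.141, 0.559, 3.019]
force: [-1.1, 0.8, 1.1]
opening: 0.0854
gripper_force: 0.0
```

play_rows:
  deltas:
    - [0,0,-0.05,0,0,0,-1]
    - [0,0,-0.15,0,0,0,-1]
    - [0,0,-0.25,0,0,0,-1]
    - [0,0,-0.33,0,0,0,-1]
    - [0,-0.05,-0.36,0,0,0,-1]
    - [0,-0.05,-0.36,0,0,0,-1]

```text
t: 29.65
tool_pos: [0.514, 0.1428, 0.1671]
eef_rot: [3.141, 0.56, 3.018]
force: [-0.1, -0.0, -0.7]
opening: 0.0854
gripper_force: 0.0
```

```bash
python3 seat.py ring_middle 0.015 wrist scene top;  python3 -c "
from h import *
delta([.444,-.269,.10],down(3.02))"
```

```text
tcp in mast mm [ -0.8 -15.3 124.5] F mast [-0.4 -0.1 -0.6] t 29.65 open 0.0854024708399573
wrist 0.015 pred [298.5 209.1 373.1 284. ] seen [302.  209.1 374.4 280.4] 0.75
wrist 0.025 pred [297.8 211.9 375.4 289.6] seen [302.  209.1 374.4 280.4] 0.75
scene 0.015 pred [339.3 275.2 372.5 297.1] seen [341.2 274.9 376.9 295. ] 0.67
scene 0.025 pred [340.  270.1 373.3 291.8] seen [341.2 274.9 376.9 295. ] 0.67
top 0.015 pred [252.5 197.8 281.  226.4] seen [252.  200.4 281.3 225.8] 0.78
top 0.025 pred [251.7 199.3 280.4 228.1] seen [252.  200.4 281.3 225.8] 0.78
from [0.5143 0.1446 0.1654] delta [0.1708, -1.3968, 0.1501] [0.0001, 0.1775, 0.0] mm 425 deg 32.0
```

play_rows:
  deltas:
    - [0,-0.12,0,0,0,0,-1]
    - [0,-0.26,0,0,0.03,0,-1]
    - [0.02,-0.4,0,0,0.06,0,-1]
    - [0.04,-0.53,0.0,0,0.09,0,-1]
    - [0.06,-0.66,0.02,0,0.12,0,-1]
    - [0.08,-0.8,0.03,0,0.15,0,-1]
    - [0.09,-0.94,0.05,0,0.177,0,-1]
    - [0.09,-0.98,0.05,0,0.177,0,-1]

```text
t: 30.75
tool_pos: [0.4807, -0.0674, 0.1464]
eef_rot: [-3.113, 0.1, 3.018]
force: [0.5, 0.7, -1.2]
opening: 0.0856
gripper_force: 0.0
```

```bash
python3 log.py; python3 -c "
from h import *
delta([.444,-.269,.07],down(3.02))"
```

```text
[ 0.369  0.368 -0.413  2.098  0.319  0.633  1.182]
from [ 0.4807 -0.0674  0.1464] delta [0.0638, -0.6746, 0.2688] [-0.0091, 0.0318, -0.0011] mm 219 deg 6.0
```

play_rows:
  deltas:
    - [0.02,-0.1,0.03,-0.004,0.015,0,-1]
    - [0.06,-0.25,0.1,-0.009,0.032,0,-1]
    - [0.06,-0.4,0.15,-0.009,0.032,0,-1]
    - [0.06,-0.54,0.2,-0.009,0.032,0,-1]
    - [0.06,-0.67,0.26,-0.009,0.032,0,-1]
    - [0.06,-0.67,0.26,-0.009,0.032,0,-1]
    - [0.06,-0.67,0.26,-0.009,0.032,0,-1]
    - [0.06,-0.67,0.26,-0.009,0.032,0,-1]

```text
t: 31.55
tool_pos: [0.4451, -0.2674, 0.0734]
eef_rot: [-3.139, 0.003, 3.014]
force: [-0.1, 1.8, 0.3]
opening: 0.0852
gripper_force: 0.0
```

```bash
python3 log.py; python3 w.py w11 ring_small; python3 -c "
from h import *
delta([.4445,-.269,.03],down(3.02))"
```

```text
[ 0.726  0.58  -0.347  1.974  0.321  0.637  1.616]
tcp [ 0.4453 -0.2673  0.0736] cam [ 0.367 -0.257  0.215] [ 0.31 -0.04 -0.95] f 331.4015680582901
ring_small [278. 224.  70.  70.] 0.56 [ 0.4432 -0.2692]
from [ 0.4454 -0.2674  0.0738] delta [0.0029, -0.0053, 0.1461] [-0.0009, 0.0012, -0.0017] mm 44 deg 0.4
```

play_rows:
  deltas:
    - [0.006,-0.006,0.08,0,0,0,-1]
    - [0.006,-0.006,0.17,0,0,0,-1]
    - [0.006,-0.006,0.22,0,0,0,-1]
    - [0.006,-0.006,0.22,0,0,0,-1]
    - [0.006,-0.006,0.22,0,0,0,-1]

```text
t: 32.15
tool_pos: [0.4433, -0.2703, 0.008]
eef_rot: [-3.138, 0.003, 3.013]
force: [-0.0, -0.1, 0.6]
opening: 0.0854
gripper_force: 0.0
```

```bash
python3 w.py w12 ring_small; python3 -c "
from h import *
delta([.4434,-.2692,.001],down(3.02))"
```

```text
tcp [ 0.4436 -0.2707  0.0084] cam [ 0.365 -0.259  0.149] [ 0.31 -0.04 -0.95] f 331.4015680582901
ring_small [267. 264. 103.  96.] 0.72 [ 0.4433 -0.2692]
from [ 0.4437 -0.2709  0.0086] delta [0.0018, 0.0056, 0.0253] [-0.0013, 0.0015, -0.0024] mm 8 deg 0.6
```

play_rows:
  deltas:
    - [0.002,0.005,0.025,0,0,-0.002,-1]
    - [0.002,0.005,0.025,0,0,-0.002,0]
    - [0.002,0.005,0.025,0,0,-0.002,1]
    - [0.002,0.005,0.025,0,0,-0.002,1]
    - [0.002,0.005,0.025,0,0,-0.002,1]
    - [0.002,0.005,0.025,0,0,-0.002,1]
    - [0.002,0.005,0.025,0,0,-0.002,1]
  grip_force: 80

```text
t: 32.95
tool_pos: [0.4424, -0.2693, 0.0008]
eef_rot: [-3.138, 0.003, 3.018]
force: [-2.1, 1.2, 9.2]
opening: 0.0444
gripper_force: 80.3
```

play_rows:
  deltas:
    - [0,0,-0.05,0,0,0,1]
    - [0,0,-0.2,0,0,0,1]
    - [0,0,-0.35,0,0,0,1]
    - [0,0.05,-0.5,0,0,0,1]
    - [0,0.2,-0.55,0,0,0,1]
    - [0,0.35,-0.55,0,0,0,1]
    - [0,0.5,-0.55,0,0,0,1]
    - [0,0.5,-0.55,0,0,0,1]

```text
t: 33.75
tool_pos: [0.4613, -0.1129, 0.1658]
eef_rot: [-3.141, 0.005, 3.028]
force: [-0.8, -0.7, -1.5]
opening: 0.0447
gripper_force: 82.4
```

```bash
python3 log.py; python3 rh.py ring_small; python3 -c "
from h import *
where(); mt(0,-.11,.11)"
```

```text
[ 0.54   0.373 -0.474  2.029  0.238  0.787  1.383]
[265.6, 267.2, 105.0, 105.6] 0.59 [-0.004   0.0075 -0.0044] [-0.2499  0.2626  0.2495 -0.2639]
tcp in mast mm [ -20.4 -281.5  134.4] F mast [-1.  -0.3 -0.6] t 33.85 open 0.04447376192420845
from [ 0.4604 -0.1188  0.1652] delta [-0.1005, 0.5717, 0.0311] [-0.0012, -0.1766, 0.0003] mm 174 deg 31.8
```

play_rows:
  deltas:
    - [0,0.06,0,0,-0.03,0,1]
    - [-0.02,0.14,0,0,-0.06,0,1]
    - [-0.04,0.24,0.01,0,-0.09,0,1]
    - [-0.06,0.35,0.02,0,-0.12,0,1]
    - [-0.08,0.46,0.03,0,-0.15,0,1]
    - [-0.1,0.56,0.03,0,-0.177,0,1]
    - [-0.1,0.56,0.03,0,-0.177,0,1]
    - [-0.1,0.56,0.03,0,-0.177,0,1]

```text
t: 34.65
tool_pos: [0.5037, 0.0002, 0.1549]
eef_rot: [-3.092, 0.495, 3.017]
force: [0.4, -0.2, -0.8]
opening: 0.0446
gripper_force: 82.4
```

```bash
python3 log.py; python3 rh.py ring_small; python3 -c "
from h import *
where(); mt(0,0,.10)"
```

```text
[-0.049  0.26  -0.204  2.362  1.32   0.276 -0.05 ]
[265.8, 267.5, 101.2, 103.3] 0.73 [-0.006  -0.0012 -0.0097] [-0.5774  0.6042  0.5768 -0.607 ]
tcp in mast mm [  -2.2 -156.3  110.5] F mast [ 0.2  0.2 -0.6] t 34.75 open 0.04450968110786986
from [0.5033 0.0021 0.1545] delta [-0.0095, 0.522, 0.0086] [-0.0158, -0.0207, 0.0005] mm 157 deg 4.7
```

play_rows:
  deltas:
    - [-0.01,0.12,0,-0.008,-0.01,0,1]
    - [-0.01,0.24,0,-0.016,-0.02,0,1]
    - [-0.01,0.36,0,-0.016,-0.02,0,1]
    - [-0.01,0.45,0.0,-0.016,-0.02,0,1]
    - [-0.01,0.52,0.0,-0.016,-0.02,0,1]
    - [-0.01,0.52,0.0,-0.016,-0.02,0,1]
    - [-0.01,0.52,0.0,-0.016,-0.02,0,1]
    - [-0.01,0.52,0.0,-0.016,-0.02,0,1]

```text
t: 35.55
tool_pos: [0.5286, 0.1534, 0.1493]
eef_rot: [-3.14, 0.555, 3.02]
force: [-0.8, -0.1, -0.8]
opening: 0.0444
gripper_force: 82.4
```

```bash
python3 rh.py ring_small; python3 -c "
from h import *
where(); mt(-.001,0,.06)
o,M=mastframe(*MQ)
import cv2
p=cams.snapshot('wrist');f=p['frame'][240:400,240:400]
# expected hole centre on ring top if centred at tool x=0,y=0, underside at TCP
ob=manip.get_obs();Rt=R.from_euler('xyz',ob['eef_rot'])
a=np.linspace(0,6.28,40)
print('hole top pred',np.round(proj(p,Rt.apply(np.c_[.0115*np.cos(a),.0115*np.sin(a),0*a-.015])+ob['tool_pos']).mean(0),1),'tip pred',np.round(proj(p,o+M@[0,0,.052]),1))
cv2.imwrite('pics/v13.png',cv2.resize(f,(480,480),interpolation=2))"
```

```text
[266.6, 266.5, 100.1, 105.1] 0.85 [-0.005   0.0001 -0.0095] [-1.2788  1.3389  1.2784 -1.3445]
tcp in mast mm [  0.8  -2.4 102.4] F mast [-0.1 -0.  -1.1] t 35.65 open 0.04443450166230072
from [0.5285 0.154  0.1493] delta [0.0057, 0.0084, 0.1415] [-0.0005, -0.0009, -0.0003] mm 43 deg 0.2
hole top pred [316.  328.5] tip pred [[319.3 270.6]]
```

View pics/v13.png

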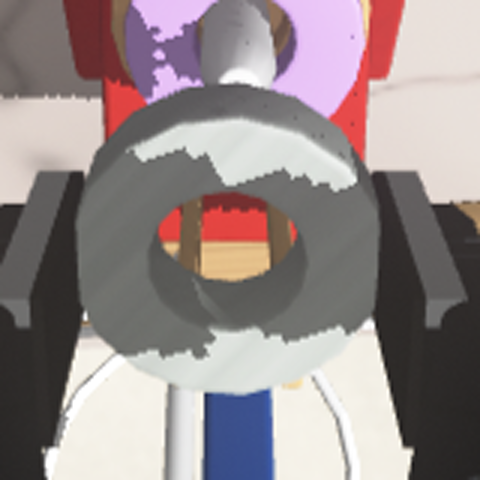

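play_rows:
  deltas:
    - [0.006,0.008,0.05,0,0,0,1]
    - [0.006,0.008,0.1,0,0,0,1]
    - [0.006,0.008,0.14,0,0,0,1]
    - [0.006,0.008,0.17,0,0,0,1]
    - [0.006,0.008,0.2,0,0,0,1]
    - [0.006,0.008,0.22,0,0,0,1]
    - [0.006,0.008,0.22,0,0,0,1]

```text
t: 36.4
tool_pos: [0.5618, 0.1536, 0.0917]
eef_rot: [-3.141, 0.555, 3.021]
force: [-0.4, 0.3, -1.0]
opening: 0.0444
gripper_force: 82.5
```

```bash
python3 -c "
from h import *
where()"
```

```text
tcp in mast mm [-1.6  1.1 36.1] F mast [-0.9  0.3 -0.7] t 36.4 open 0.04440276870035777
```

play_rows:
  deltas:
    - [0.001,-0.003,0.005,0,0,0,1]
    - [0.001,-0.003,0.01,0,0,0,1]
    - [0.001,-0.003,0.015,0,0,0,1]
    - [0.001,-0.003,0.015,0,0,0,1]

```text
t: 36.8
tool_pos: [0.5639, 0.1532, 0.0884]
eef_rot: [3.141, 0.556, 3.022]
force: [-0.2, -0.7, -0.0]
opening: 0.0443
gripper_force: 82.5
```

```bash
python3 -c "
from h import *
where()"
```

```text
tcp in mast mm [-1.6  1.  32.1] F mast [-0.1 -0.7  0. ] t 36.8 open 0.04426586987258943
```

play_rows:
  deltas:
    - [0,0,0.002,0,0,0,1]
    - [0,0,0.004,0,0,0,1]
    - [0,0,0.004,0,0,0,1]

```text
t: 37.1
tool_pos: [0.5642, 0.1532, 0.0878]
eef_rot: [3.141, 0.557, 3.022]
force: [-5.0, 0.0, 7.6]
opening: 0.0447
gripper_force: 83.4
```

```bash
python3 -c "
from h import *
where()"
```

```text
tcp in mast mm [-1.6  1.1 31.4] F mast [-0.2 -0.6  9.1] t 37.1 open 0.04468945770896036
```

play_rows:
  deltas:
    - [0,0,0.002,0,0,0,1]
    - [0,0,0.002,0,0,0,0.6]
    - [0,0,0.001,0,0,0,-0.2]
    - [0,0,0.0,0,0,0,-0.8]
    - [0,0,0.0,0,0,0,-1]
    - [0,0,0.0,0,0,0,-1]

```text
t: 37.7
tool_pos: [0.5646, 0.1532, 0.0873]
eef_rot: [3.141, 0.556, 3.022]
force: [-0.2, -0.2, 0.5]
opening: 0.0856
gripper_force: 0.0
```

play_rows:
  deltas:
    - [0,0,-0.05,0,0,0,-1]
    - [0,0,-0.15,0,0,0,-1]
    - [0,0,-0.25,0,0,0,-1]
    - [0,0,-0.3,0,0,0,-1]
    - [0,0,-0.3,0,0,0,-1]

```text
t: 38.2
tool_pos: [0.5175, 0.1596, 0.1655]
eef_rot: [3.139, 0.558, 3.022]
force: [0.3, -0.4, -0.0]
opening: 0.0857
gripper_force: 0.0
```

```bash
python3 seat.py ring_small 0.03 wrist scene top
python3 - <<'E'
from ik import *
o,M=mastframe(*MQ); p=cams.snapshot("wrist"); s=cams.snapshot("scene")
a=cams.tip_of(p,"keeper_knob"),cams.tip_of(s,"keeper_knob")
H=np.array([.056,0,.06])
k=lambda t:o+M@(H+.074*np.array([-np.cos(t),0,np.sin(t)]))
for n,q,d in(("w",p,a[0]),("s",s,a[1])):
    print(n,[(np.round(x["at"]),round(x["score"],2)) for x in d[:2]],[ (t,np.round(proj(q,k(t))[0])) for t in(1.85,1.95,2.05,2.2)])
for t in(2.2,1.9,1.2,.6,.1): print(t,np.round(k(t),3))
E
```

```text
tcp in mast mm [ -0.4   1.8 122.3] F mast [ 0.3 -0.3 -0.2] t 38.2 open 0.08566457112954927
wrist 0.03 pred [278.2 219.2 346.6 288.7] seen [282.7 217.8 348.4 283.1] 0.55
wrist 0.04 pred [276.7 222.6 348.  294.9] seen [282.7 217.8 348.4 283.1] 0.55
scene 0.03 pred [342.7 268.4 371.4 288.1] seen [345.5 267.9 372.4 281.7] 0.69
scene 0.04 pred [343.4 263.2 372.2 282.7] seen [345.5 267.9 372.4 281.7] 0.69
top 0.03 pred [253.2 201.9 278.1 227.1] seen [252.8 205.  274.  228.5] 0.65
top 0.04 pred [252.4 203.4 277.5 228.8] seen [252.8 205.  274.  228.5] 0.65
w [] [(1.85, array([314., 457.])), (1.95, array([314., 463.])), (2.05, array([314., 467.])), (2.2, array([314., 469.]))]
s [(array([363., 251.]), 0.61)] [(1.85, array([362., 243.])), (1.95, array([362., 246.])), (2.05, array([361., 249.])), (2.2, array([360., 255.]))]
2.2 [0.603 0.147 0.216]
1.9 [0.581 0.15  0.215]
1.2 [0.539 0.155 0.187]
0.6 [0.524 0.157 0.146]
0.1 [0.532 0.156 0.11 ]
```

```bash
cat > kp.py <<'E'
from ik import *
o,M=mastframe(*MQ); q0=manip.get_obs()["joint_pos"]; print(np.round(q0,2))
arc=lambda t,dz=-.010:[.056-.074*np.cos(t),0,.06+.074*np.sin(t)+dz]
P=[[0,0,.165],[.045,0,.165],[.085,0,.165]]+[arc(t) for t in(1.97,1.6,1.2,.8,.4,.1,0)]
for tilt in(0,.3,.56):
    q=q0
    for X in P:
        Rt=R.from_matrix(M@np.diag([-1,1,-1.]))*R.from_euler('y',tilt)
        q,e,g=ik(o+M@np.array(X),Rt,q,.02); print(tilt,np.round(np.array(X)*1000),np.round(q,2),round(e,1),round(g,1))
E
python3 kp.py; python3 -c "
from h import *
where()"
```

```text
[-0.33  0.32 -0.3   2.28  1.35  0.46 -0.37]
0 [  0.   0. 165.] [-0.31  0.21 -0.36  2.29  1.14  0.5  -0.19] 0.0 0.0
0 [ 45.   0. 165.] [-0.25  0.22 -0.36  2.2   1.02  0.51  0.01] 0.0 0.0
0 [ 85.   0. 165.] [-0.19  0.23 -0.38  2.11  0.92  0.53  0.17] 0.0 0.0
0 [ 85.   0. 118.] [-0.22  0.33 -0.32  2.1   1.07  0.47  0.04] 0.0 0.0
0 [ 58.   0. 124.] [-0.26  0.31 -0.31  2.16  1.13  0.47 -0.06] 0.0 0.0
0 [ 29.   0. 119.] [-0.3   0.32 -0.3   2.22  1.25  0.46 -0.22] 0.0 0.0
0 [  4.   0. 103.] [-0.33  0.36 -0.29  2.26  1.41  0.45 -0.42] 0.0 0.0
0 [-12.   0.  79.] [-0.33  0.43 -0.29  2.27  1.59  0.46 -0.6 ] 0.0 0.0
0 [-18.   0.  57.] [-0.31  0.49 -0.3   2.27  1.7   0.48 -0.7 ] 0.0 0.0
0 [-18.   0.  50.] [-0.31  0.51 -0.3   2.26  1.73  0.48 -0.72] 0.0 0.0
0.3 [  0.   0. 165.] [ 0.08  0.32 -0.67  2.07  0.57  0.69  0.48] 0.0 0.0
0.3 [ 45.   0. 165.] [ 0.12  0.34 -0.68  1.97  0.54  0.76  0.57] 0.0 0.0
0.3 [ 85.   0. 165.] [ 0.14  0.37 -0.68  1.87  0.52  0.82  0.64] 0.0 0.0
0.3 [ 85.   0. 118.] [ 0.11  0.45 -0.63  1.86  0.59  0.77  0.6 ] 0.0 0.0
0.3 [ 58.   0. 124.] [ 0.09  0.43 -0.63  1.92  0.6   0
[... 514 characters left out ...]
06  0.72] 0.0 0.0
0.56 [ 85.   0. 165.] [ 0.25  0.54 -0.83  1.66  0.43  1.13  0.76] 0.0 0.0
0.56 [ 85.   0. 118.] [ 0.22  0.62 -0.79  1.64  0.48  1.09  0.75] 0.0 0.0
0.56 [ 58.   0. 124.] [ 0.23  0.6  -0.8   1.71  0.48  1.05  0.72] 0.0 0.0
0.56 [ 29.   0. 119.] [ 0.23  0.59 -0.79  1.78  0.49  0.99  0.69] 0.0 0.0
0.56 [  4.   0. 103.] [ 0.21  0.61 -0.78  1.83  0.52  0.93  0.65] 0.0 0.0
0.56 [-12.   0.  79.] [ 0.19  0.64 -0.75  1.85  0.56  0.88  0.62] 0.0 0.0
0.56 [-18.   0.  57.] [ 0.17  0.68 -0.72  1.84  0.59  0.85  0.6 ] 0.0 0.0
0.56 [-18.   0.  50.] [ 0.17  0.69 -0.72  1.84  0.6   0.84  0.6 ] 0.0 0.0
tcp in mast mm [ -1.7   0.8 120.5] F mast [-0.2  0.  -0.9] t 38.7 open 0.08514512593721912
```

play_rows:
  deltas:
    - [0,0,-0.08,0,0,0,-1]
    - [0,-0.003,-0.15,0,0,0,-1]
    - [-0.06,-0.003,-0.15,0,0,0,-1]
    - [-0.15,-0.003,-0.15,0,0,0,-1]
    - [-0.24,-0.003,-0.15,0,0,0,-1]
    - [-0.289,-0.003,-0.15,0,0,0,-1]
    - [-0.289,-0.003,-0.15,0,0,0,-1]
    - [-0.289,-0.003,-0.15,0,0,0,-1]

```text
t: 39.5
tool_pos: [0.566, 0.1517, 0.247]
eef_rot: [3.141, 0.555, 3.022]
force: [0.5, 0.0, 0.5]
opening: 0.0854
gripper_force: 0.0
```

Run:
```python
from h import *
where(); mt(.085,0,.118)
o,M=mastframe(*MQ); H=np.array([.056,0,.06])
k=lambda t:o+M@(H+.074*np.array([-np.cos(t),0,np.sin(t)]))
for n in("wrist","scene","top"):
    p=cams.snapshot(n)
    hsv=cv2.cvtColor(p["frame"],cv2.COLOR_BGR2HSV); m=((abs(hsv[...,0].astype(int)-24)<6)&(hsv[...,1]>150)&(hsv[...,2]>90)).astype(np.uint8)
    N,L,s,c=cv2.connectedComponentsWithStats(m); e=proj(p,k(1.97))[0]
    print(n,[(np.round(c[i],1).tolist(),s[i,2:].tolist()) for i in range(1,N) if np.hypot(*(c[i]-e))<45 and s[i,4]>15],[(t,np.round(proj(p,k(t))[0],1).tolist()) for t in(1.85,1.95,2.05,2.15)], [np.round(x["at"]).tolist() for x in cams.tip_of(p,"keeper_knob")[:1]])
```

```text
tcp in mast mm [ 84.4  -0.2 165.4] F mast [0.7 0.1 0.2] t 39.5 open 0.08539183159516808
from [0.566  0.1517 0.247 ] delta [-0.0024, 0.0007, 0.158] [0.0001, -0.0011, 0.0] mm 47 deg 0.2
wrist [] [(1.85, [315.6, 269.7]), (1.95, [315.6, 279.3]), (2.05, [315.6, 287.5]), (2.15, [315.6, 294.4])] [[315.0, 280.0]]
scene [([376.9, 286.1], [7, 9, 54])] [(1.85, [362.1, 242.8]), (1.95, [361.7, 245.8]), (2.05, [361.2, 249.2]), (2.15, [360.7, 252.9])] [[363.0, 250.0]]
top [([259.4, 187.4], [9, 9, 52])] [(1.85, [259.9, 191.1]), (1.95, [260.2, 186.9]), (2.05, [260.6, 182.8]), (2.15, [261.1, 178.8])] [[259.0, 188.0]]
```

play_rows:
  deltas:
    - [0.004,0,0.08,0,0,0,-1]
    - [0.004,0,0.15,0,0,0,-1]
    - [0.004,0,0.157,0,0,0,-0.3]
    - [0.004,0,0.157,0,0,0,0.4]
    - [0.004,0,0.157,0,0,0,1]
    - [0.004,0,0.157,0,0,0,1]
    - [0.004,0,0.157,0,0,0,1]
    - [0.004,0,0.157,0,0,0,1]
  grip_force: 25

```text
t: 40.6
tool_pos: [0.5909, 0.1486, 0.2083]
eef_rot: [3.141, 0.558, 3.021]
force: [-1.8, -2.5, 5.1]
opening: 0.0183
gripper_force: 24.4
```

Run:
```python
from h import *
where()
g=manip.get_obs();o,M=mastframe(*MQ);x,y,z=M.T@(g["tool_pos"]-o)
t0=np.arctan2(z+.010-.06,-(x-.056)); print(t0)
for t in np.r_[np.linspace(t0,.0,17)[1:],-.03]:
    d=np.array([.056-.074*np.cos(t),0,.06+.074*np.sin(t)])-np.array([.056-.074*np.cos(t0),0,.06+.074*np.sin(t0)])
    print(round(t,2),np.round([-d[0]/.3,-d[2]/.3],3))
```

```text
tcp in mast mm [ 85.2  -0.3 119.2] F mast [ 1.5 -2.7  5.1] t 40.6 open 0.018348027054539452
1.9694058686333964
1.85 [ 0.029 -0.01 ]
1.72 [ 0.058 -0.016]
1.6 [ 0.089 -0.019]
1.48 [ 0.119 -0.018]
1.35 [ 0.149 -0.014]
1.23 [ 0.178 -0.005]
1.11 [0.206 0.007]
0.98 [0.232 0.022]
0.86 [0.256 0.04 ]
0.74 [0.278 0.061]
0.62 [0.297 0.085]
0.49 [0.313 0.111]
0.37 [0.326 0.138]
0.25 [0.335 0.167]
0.12 [0.341 0.197]
0.0 [0.342 0.227]
-0.03 [0.342 0.235]
```

Ball gripped (opening 18 mm). Swing along the arc.

play_rows:
  deltas:
    - [0.015,0,-0.005,0,0,0,1]
    - [0.029,0,-0.01,0,0,0,1]
    - [0.058,0,-0.016,0,0,0,1]
    - [0.089,0,-0.019,0,0,0,1]
    - [0.119,0,-0.018,0,0,0,1]
    - [0.149,0,-0.014,0,0,0,1]
    - [0.178,0,-0.005,0,0,0,1]
    - [0.178,0,-0.005,0,0,0,1]

```text
t: 41.4
tool_pos: [0.5435, 0.1546, 0.1795]
eef_rot: [-3.141, 0.555, 3.023]
force: [-2.3, -1.3, 1.7]
opening: 0.018
gripper_force: 25.3
```

```bash
python3 -c "
from h import *
where()
p=cams.snapshot('scene')
print([np.round(x['at']).tolist() for x in cams.tip_of(p,'keeper_knob')[:1]])"
```

```text
tcp in mast mm [ 29.4  -0.  120.2] F mast [-0.9 -1.5  2.6] t 41.4 open 0.01804000473726973
[[365.0, 234.0]]
```

Follows with low force; the remaining arc, relative to here (offset 0.178, −0.005).

play_rows:
  deltas:
    - [0.028,0,0.012,0,0,0,1]
    - [0.054,0,0.027,0,0,0,1]
    - [0.078,0,0.045,0,0,0,1]
    - [0.1,0,0.066,0,0,0,1]
    - [0.119,0,0.09,0,0,0,1]
    - [0.135,0,0.116,0,0,0,1]
    - [0.148,0,0.143,0,0,0,1]
    - [0.157,0,0.172,0,0,0,1]

```text
t: 42.3
tool_pos: [0.5323, 0.1567, 0.1114]
eef_rot: [3.14, 0.556, 3.022]
force: [-0.3, -0.2, -0.2]
opening: -0.0002
gripper_force: 0.0
```

```bash
python3 -c "
from h import *
where()"
```

```text
tcp in mast mm [-16.4   0.7  68.5] F mast [-0.4 -0.2 -0. ] t 42.3 open -0.00022263143194753936
```

play_rows:
  deltas:
    - [0.006,0,0.03,0,0,0,1]
    - [0.007,0,0.055,0,0,0,1]
    - [0.007,0,0.06,0,0,0,1]
    - [0.007,0,0.06,0,0,0,1]

```text
t: 42.7
tool_pos: [0.5398, 0.1554, 0.0951]
eef_rot: [3.141, 0.556, 3.021]
force: [0.8, -0.3, -0.5]
opening: -0.0001
gripper_force: 0.0
```

```bash
python3 -c "
from h import *
where()"
```

```text
tcp in mast mm [-18.5   0.3  50.6] F mast [ 0.4 -0.3 -0.8] t 42.7 open -0.00014564169013222143
```

```bash
cat > kk.py <<'E'
from h import *
where(); o,M=mastframe(*MQ); H=np.array([.056,0,.06])
k=lambda t:o+M@(H+.074*np.array([-np.cos(t),0,np.sin(t)]))
T=np.linspace(0,2.2,221)
for n in("scene","top","wrist"):
    p=cams.snapshot(n)
    for x in cams.tip_of(p,"keeper_knob")[:2]:
        e=[np.hypot(*(proj(p,k(t))[0]-x["at"])) for t in T]; i=int(np.argmin(e)); print(n,np.round(x["at"]),round(x["score"],2),"angle",round(T[i],2),"resid px",round(e[i],1))
E
python3 kk.py
```

```text
tcp in mast mm [-18.5   0.3  50.6] F mast [ 0.4 -0.3 -0.8] t 42.7 open -0.00014564169013222143
scene [356. 296.] 0.75 angle 0.0 resid px 33.6
scene [367. 238.] 0.55 angle 1.64 resid px 4.0
top [260. 225.] 0.59 angle 0.84 resid px 0.2
```

play_rows:
  deltas:
    - [0,0,-0.1,0,0,0,1]
    - [0,0,-0.22,0,0,0,1]
    - [0,0,-0.33,0,0,0,1]
    - [0,0,-0.33,0,0,0,1]
    - [0,0,-0.33,0,0,0,1]

```text
t: 43.5
tool_pos: [0.4881, 0.1617, 0.18]
eef_rot: [3.14, 0.558, 3.022]
force: [0.9, -0.2, -0.2]
opening: -0.0002
gripper_force: 0.0
```

```bash
cat >> kk.py <<'E'
    print(n,[(t,np.round(proj(p,k(t))[0]).tolist()) for t in(.6,.7,.8,.9,1.0,1.1)])
E
python3 kk.py
```

```text
tcp in mast mm [-17.8   0.3 150.2] F mast [ 0.6 -0.1 -0.7] t 43.5 open -0.0001758180423336147
scene [364. 240.] 0.81 angle 1.72 resid px 1.3
scene [(0.6, [362.0, 243.0]), (0.7, [362.0, 240.0]), (0.8, [363.0, 238.0]), (0.9, [363.0, 237.0]), (1.0, [363.0, 235.0]), (1.1, [363.0, 235.0])]
top [258. 225.] 0.87 angle 0.85 resid px 1.3
top [(0.6, [261.0, 228.0]), (0.7, [260.0, 227.0]), (0.8, [260.0, 225.0]), (0.9, [260.0, 223.0]), (1.0, [259.0, 221.0]), (1.1, [259.0, 219.0])]
wrist [(0.6, [316.0, 295.0]), (0.7, [316.0, 306.0]), (0.8, [316.0, 317.0]), (0.9, [316.0, 330.0]), (1.0, [316.0, 343.0]), (1.1, [316.0, 356.0])]
```

play_rows:
  deltas:
    - [-0.05,0,0,0,0,0,1]
    - [-0.093,0,0,0,0,0,1]
    - [-0.093,0,0.04,0,0,0,1]
    - [-0.09,0,0.075,0,0,0,1]
    - [-0.083,0,0.095,0,0,0,1]
    - [-0.074,0,0.114,0,0,0,1]
    - [-0.06,0,0.135,0,0,0,1]
    - [-0.046,0,0.155,0,0,0,1]

```text
t: 44.6
tool_pos: [0.5235, 0.157, 0.1459]
eef_rot: [-3.142, 0.555, 3.022]
force: [-1.3, -0.6, 0.0]
opening: 0.0001
gripper_force: 0.1
```

```bash
python3 kk.py
```

```text
tcp in mast mm [-5.500e+00 -1.000e-01  1.024e+02] F mast [-1.  -0.8  0.7] t 44.6 open 0.00013087246340090535
scene [363. 249.] 0.92 angle 2.04 resid px 1.4
scene [467. 331.] 0.21 angle 0.0 resid px 128.1
scene [(0.6, [362.0, 243.0]), (0.7, [362.0, 240.0]), (0.8, [363.0, 238.0]), (0.9, [363.0, 237.0]), (1.0, [363.0, 235.0]), (1.1, [363.0, 235.0])]
top [263. 230.] 0.52 angle 0.28 resid px 1.1
top [(0.6, [261.0, 228.0]), (0.7, [260.0, 227.0]), (0.8, [260.0, 225.0]), (0.9, [260.0, 223.0]), (1.0, [259.0, 221.0]), (1.1, [259.0, 219.0])]
wrist [317. 288.] 0.89 angle 0.42 resid px 1.3
wrist [(0.6, [315.0, 311.0]), (0.7, [315.0, 326.0]), (0.8, [315.0, 342.0]), (0.9, [315.0, 358.0]), (1.0, [315.0, 376.0]), (1.1, [315.0, 394.0])]
```

play_rows:
  deltas:
    - [0.01,0,0.023,0,0,0,1]
    - [0.018,0,0.045,0,0,0,1]
    - [0.024,0,0.065,0,0,0,1]
    - [0.027,0,0.082,0,0,0,1]
    - [0.029,0,0.1,0,0,0,1]
    - [0.03,0,0.11,0,0,0,1]
    - [0.03,0,0.11,0,0,0,1]

```text
t: 45.6
tool_pos: [0.5336, 0.156, 0.1142]
eef_rot: [3.141, 0.556, 3.022]
force: [-1.9, -0.8, 2.8]
opening: -0.0001
gripper_force: 1.8
```

```bash
sed -i '$d' kk.py; python3 kk.py
```

```text
tcp in mast mm [-13.7   0.2  70.1] F mast [-0.1 -1.   3.4] t 45.6 open -0.00013905075592512303
scene [361. 262.] 0.79 angle 0.0 resid px 2.2
top [264. 230.] 0.68 angle 0.22 resid px 2.3
wrist [316. 294.] 0.65 angle 0.0 resid px 1.9
```

play_rows:
  deltas:
    - [0,0,0.004,0,0,0,1]
    - [0,0,0.008,0,0,0,1]
    - [0,0,0.01,0,0,0,1]
    - [0,0,0.01,0,0,0,1]

```text
t: 46.3
tool_pos: [0.5344, 0.1561, 0.1127]
eef_rot: [3.141, 0.557, 3.023]
force: [-15.3, -1.3, 23.5]
opening: -0.0003
gripper_force: 14.1
```

```bash
python3 kk.py
```

```text
tcp in mast mm [-13.8   0.3  68.4] F mast [-0.3 -3.1 28. ] t 46.3 open -0.00032914150830030015
scene [362. 265.] 0.46 angle 0.0 resid px 3.9
top [266. 231.] 0.51 angle 0.18 resid px 3.8
wrist [317. 296.] 0.55 angle 0.0 resid px 2.4
```

play_rows:
  deltas:
    - [0,0,-0.02,0,0,0,1]
    - [0,0,-0.1,0,0,0,1]
    - [0,0,-0.2,0,0,0,1]
    - [0,0,-0.3,0,0,0,1]
    - [0,0,-0.3,0,0,0,1]
    - [0,0,-0.3,0,0,0,1]

```text
t: 47.2
tool_pos: [0.4882, 0.1614, 0.1885]
eef_rot: [3.14, 0.557, 3.021]
force: [-0.2, -0.8, -0.5]
opening: -0.0002
gripper_force: 0.0
```

```bash
python3 kk.py; for a in "large 0" "middle .015" "small .03"; do python3 seat.py ring_$a scene wrist| grep -v "tcp\|0.01 p\|0.025\|0.04 "; done
```

```text
tcp in mast mm [-1.300e+01  1.000e-01  1.574e+02] F mast [-0.4 -0.8 -0.4] t 47.2 open -0.00018490744798616568
scene [361. 268.] 0.57 angle 0.0 resid px 5.6
top [264. 228.] 0.58 angle 0.09 resid px 1.2
wrist [319. 245.] 0.61 angle 0.02 resid px 2.9
scene 0.0 pred [336.  281.9 373.5 306. ] seen [340.7 286.5 371.4 306.5] 0.61
wrist 0.0 pred [279.9 209.2 351.  280.3] seen [281.5 205.8 355.5 258.1] 0.91
scene 0.015 pred [339.3 275.2 372.5 297.1] seen [341.4 278.9 374.9 294.7] 0.47
wrist 0.015 pred [282.5 216.7 347.8 282.5] seen [286.7 214.2 350.4 260.2] 0.57
wrist 0.03 pred [285.6 225.2 344.6 285.3] seen [290.9 221.7 348.3 280.6] 0.81
```

All three rings and the keeper read as home, and the arm is clear.

```bash
python3 -c "
from rig import manip
print(manip.hand_in())"
```

```text
the job is handed in; nothing more can be done
None
```

I put the wooden, lilac and steel rings on the mast in that order, pressed each one home before letting it go, folded the keeper over to its stop, and handed the job in at about 47 s; the hand-in gave no verdict.

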